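# Refit the sensor boards of a microscope camera controller

### The arm

A 6-joint arm with a two-finger parallel gripper is mounted at the origin on the work surface. World frame = base frame: x ahead of the robot, y to its left, z up, the work surface at z = 0. Lengths are in m, angles in rad, forces in N, time in s.
With the tool pointing down it reaches from about 0.325 to 0.925 m from the base axis. Payload 3.1 kg.
Tool frame: the origin (TCP) lies midway between the tips of the shut fingers; the grasp point (between the pads) lies 19 mm behind it; z points along the fingers, y is the line along which they close (so a half turn about z gives the same grasp; the last joint's range is limited). The gripper opens to 85 mm and grips with 20 to 120 N. Pads are 22 mm wide; open, the fingers measure 114 mm over their backs; the gripper's body (76 mm by 85 mm) begins 54 mm behind the grasp point. The pads swing forward as they close: fully open they stand 13 mm farther back than shut.
Start: joints at [1.059, 0.217, 1.613, -0, 1.311, -0.112], TCP at [0.243, 0.576, 0.231] pointing down, gripper open.
Joint ranges: [-2.75, 2.75], [-0.78, 2.1], [0.31, 2.55], [-1.13, 4.27], [0.13, 2.63], [-2.58, 2.58]. Speed limits (rad/s): [2.79, 2.79, 3.14, 3.14, 3.14, 3.14].

### API

Orientations are given as a 3x3 rotation matrix whose columns are the frame's x, y, z axes.
In Python, from cell import ctrl, optics gives the robot as it stands. The module is installed in compiled form; this text tells all that it offers.
- The arm moves only by the shell command python3 -m crank 'ROWS' [FORCE]. ROWS is JSON, a list of rows, each a list of 3 entries, a list of its own where there are three numbers: the opening, from -1 (shut) to 1 (fully open), then the shift along the tool's x, y, z normalised to -1 to 1, where 1 is 2 cm, then the turn, a rotation vector about the tool's x, y, z normalised to -1 to 1, where 1 is 360 degrees. A call has exactly 5 rows; each row shifts and turns the commanded pose from where the row before left it, along the tool's axes as they then stand; what a row does not reach is not made up. A row lasts 1/8 s, in which the tool goes at most 62.5 mm and 10.7 degrees, less where a joint would pass 70% of its speed; a pose out of reach is approached as far as the arm can. A call with a number of a shift or a turn outside -1 to 1 is refused whole. A call with a gripper value outside its range is refused whole. The fingers move at their own pace and stop on an object; FORCE is the grip in N (left out, the last holds). Time passes only in rows, so rows that do not move let the fingers close, or fill a call up. It gives the time, the measured TCP pose, the force, the opening and the grip force at its end, in the units of the state.
- ctrl.get_state(): the state, without advancing time (a new reading comes with each control period).
- optics.snapshot(name): name is "side" or "top"; returns a dict with "img" (480x640x3 uint8, blue, green, red), "z_map" (480x640 float32, m along the optical axis (not along the pixel's ray), 0 where there is no reading), "camera_matrix" (3x3 intrinsics, pixels), "world_to_cam" (4x4, takes a point from world to camera coordinates). Camera axes: x right, y up, looking along -z (the intrinsics and any distortion apply to the point x, -y, -z); pixel columns grow to the right and rows downward; lengths in m; the calibration is good to about 2 mm. A picture is of the moment at which its call begins.
- ctrl.hand_in(): hands the job in; it is judged then, once.
The state is a dict: "time_s": time; "joints": joint angles; "qvel": joint speeds; "joint_torque": joint torques, N m; "eef_pos": TCP position; "eef_rot": TCP orientation; "contact_force": force on the tool from outside, world axes, zero at the start; "torque": the same for the moment, N m; "grip_width": finger opening in m; "gripper_force": force on a finger pad.
Only numpy, scipy, OpenCV 4.12 (cv2) and the standard library are available. Lean on these libraries where they do the work, as an engineer would, in place of code of your own. Each camera call takes 0.05 s, during which the arm holds its last target. There are 200 camera calls.

### The job

Fit every loose sensor board into a bay of its own in the white controller: slide it in along the two card guides, contact edge first, and swing both of that bay's ejector levers fully shut so that it is seated. Only when all the boards are seated, wind the timer's key clockwise all the way to its stop to start the test run. Leave the pen tray, the objective and the glass dish where they stand.

Things in the scene. Friction and masses are not known exactly. Their poses are not given: they have to be found in the camera images.
- boardA: sensor board, 84 (x) x 64 (y) mm, plate 4 mm thick, lying flat; origin: centre of underside. +x: brass contact edge, 42 mm from origin; -x end: aluminium panel 6 mm thick, 16 mm tall, over the full width, flush with the rear edge. Upright grey grip at x = -9 mm (over the centre of mass): 30 mm in x, 10 mm thick in y, top 40 mm above underside. 0.08 to 0.17 kg. None if absent.
- boardB: second sensor board, just like boardA; may be absent (None)
- boardC: third sensor board, just like boardA; may be absent (None)
- bay1 (a point): left (+y) bay of the white controller: where a seated board's origin lies, on the base plate's top, 10 mm above the bench. x: the way a board slides in, y: left. Two black guides from x = -34 to +41 mm, 13 mm high, 1 mm clearance each side of the board; from x = -24 mm on their lips cover 2 mm of its edges, 2.5 mm above its plate. The base plate reaches back to x = -146 mm.
- bay2 (a point): middle bay, like bay1 (bays 140 mm apart in y). Flared entries before the guides from x = -45 mm, about 35 mm off the middle line. A board meets the spring socket 6 mm short of its seat; the socket pushes back with 2 N, rising to 5 N at the seat, and pushes the board out again unless both levers are shut.
- bay3 (a point): right (-y) bay, like bay1. In each bay's frame the lever pivots lie at x = -46 mm, y = +40 mm (L) and -40 mm (R). The controller's housing, 32 mm high, begins at x = +68 mm. Bay frames are level; a board can be laid on the base plate between the open levers, behind the guides. The controller is fixed to the bench.
- lever1L (a joint): left (+y) ejector lever of bay1, turning level: 0 = shut (across behind the board's panel, pointing to the bay's middle line), 1.57 = open (pointing along the bay's -x), range 0 to 1.7 rad; starts open. Friction (0.05 N m) keeps it where it is left. It meets the panel of a board in the socket at about 0.7 rad and drives it home as it shuts.
- lever1L_post (a point): top centre of the upright post at the end of lever1L: 10 mm across, 28 mm from the pivot, top 48 mm above the bench, standing 26 mm above the lever arm (8 mm wide). Pushed or pinched to swing the lever.
- lever1R (a joint): right (-y) ejector lever of bay1, turning level: 0 = shut (across behind the board's panel, pointing to the bay's middle line), 1.57 = open (pointing along the bay's -x), range 0 to 1.7 rad; starts open. Friction (0.05 N m) keeps it where it is left. It meets the panel of a board in the socket at about 0.7 rad and drives it home as it shuts.
- lever1R_post (a point): top centre of the upright post at the end of lever1R: 10 mm across, 28 mm from the pivot, top 48 mm above the bench, standing 26 mm above the lever arm (8 mm wide). Pushed or pinched to swing the lever.
- lever2L (a joint): left (+y) ejector lever of bay2, turning level: 0 = shut (across behind the board's panel, pointing to the bay's middle line), 1.57 = open (pointing along the bay's -x), range 0 to 1.7 rad; starts open. Friction (0.05 N m) keeps it where it is left. It meets the panel of a board in the socket at about 0.7 rad and drives it home as it shuts.
- lever2L_post (a point): top centre of the upright post at the end of lever2L: 10 mm across, 28 mm from the pivot, top 48 mm above the bench, standing 26 mm above the lever arm (8 mm wide). Pushed or pinched to swing the lever.
- lever2R (a joint): right (-y) ejector lever of bay2, turning level: 0 = shut (across behind the board's panel, pointing to the bay's middle line), 1.57 = open (pointing along the bay's -x), range 0 to 1.7 rad; starts open. Friction (0.05 N m) keeps it where it is left. It meets the panel of a board in the socket at about 0.7 rad and drives it home as it shuts.
- lever2R_post (a point): top centre of the upright post at the end of lever2R: 10 mm across, 28 mm from the pivot, top 48 mm above the bench, standing 26 mm above the lever arm (8 mm wide). Pushed or pinched to swing the lever.
- lever3L (a joint): left (+y) ejector lever of bay3, turning level: 0 = shut (across behind the board's panel, pointing to the bay's middle line), 1.57 = open (pointing along the bay's -x), range 0 to 1.7 rad; starts open. Friction (0.05 N m) keeps it where it is left. It meets the panel of a board in the socket at about 0.7 rad and drives it home as it shuts.
- lever3L_post (a point): top centre of the upright post at the end of lever3L: 10 mm across, 28 mm from the pivot, top 48 mm above the bench, standing 26 mm above the lever arm (8 mm wide). Pushed or pinched to swing the lever.
- lever3R (a joint): right (-y) ejector lever of bay3, turning level: 0 = shut (across behind the board's panel, pointing to the bay's middle line), 1.57 = open (pointing along the bay's -x), range 0 to 1.7 rad; starts open. Friction (0.05 N m) keeps it where it is left. It meets the panel of a board in the socket at about 0.7 rad and drives it home as it shuts.
- lever3R_post (a point): top centre of the upright post at the end of lever3R: 10 mm across, 28 mm from the pivot, top 48 mm above the bench, standing 26 mm above the lever arm (8 mm wide). Pushed or pinched to swing the lever.
- key (a joint): winding key of the timer, rad: grows when turned clockwise seen from above; 3.5 = fully wound, a hard stop; starts at 0.2 to 0.8. Sprung: it takes 0.09 N m rising to 0.16 N m, and a clutch keeps it where it is let go.
- key_grip (a point): centre of the flat steel bow of the winding key, on its upright turning axis, 73 mm above the bench: the bow is 42 mm long (x of this point), 10 mm thick (y), from 57 to 85 mm above the bench. It stands on the grey timer box, 80 x 80 mm, 45 mm high, fixed to the bench.
- pen_tray: bystander: open green tray with pens, 170 (x) x 130 (y) x 40 mm, origin under its centre
- objective: bystander: steel microscope objective standing on its nose end, 34 mm across, 46 mm tall, origin under its centre
- dish: bystander: round glass dish, 70 mm across, 14 mm high, origin under its centre
Mind the look-alikes: they are no part of the job. Of the things like the part that bears key, leave any that is black or red; of the rest the larger one is meant.

How it is judged:
By the outcome, as a careful person would: the job done as asked, in the order asked, and still so for the second after the job is handed in, with the robot touching nothing.
Of boardA, boardB, boardC only 2 to 3 are there at a start; the rules pass over those that are not, and their reading is None.
At some moment in a run one of boardA, boardB, boardC may be knocked a few centimetres aside while the robot is not near it.
Once in a run the grip may slacken for a moment while it holds something.
It also fails if it takes over 210 s, if anything falls off the work surface, if the arm or the gripper's body presses on something with over 40 N, if the wrist force passes 120 N, or if a joint passes its speed limit or range.

## Working session

There is one attempt and no reset: what is moved stays moved. The work goes in short steps, Python scripts to look and compute and a shell command to move; the robot and the scene stay as the last step left them, time stands still between calls to the robot, and variables do not carry over. Pictures are saved under pics/ and viewed, at most 14 in all, crops included, and the job is handed in when it is done.

```bash
mkdir -p pics; cat > h.py <<'E'
import numpy as np, cv2, json
from cell import ctrl, optics
def snap(n,f=None):
    s=optics.snapshot(n)
    if f: cv2.imwrite('pics/'+f,s['img'])
    return s
def pt(s,u,v,z=None):
    K=s['camera_matrix'];W=np.linalg.inv(s['world_to_cam'])
    d=np.array([(u-K[0,2])/K[0,0],-(v-K[1,2])/K[1,1],-1.])
    if z is None:
        p=d*s['z_map'][int(round(v)),int(round(u))]
        return W[:3,:3]@p+W[:3,3]
    r=W[:3,:3]@d; o=W[:3,3]
    return o+r*(z-o[2])/r[2]
E
python3 - <<'E'
from h import *
for n in('top','side'):
    s=snap(n,n+'0.png'); print(s['camera_matrix'],s['world_to_cam'], s.keys()); np.savez('/tmp/%s0'%n,**s)
print(ctrl.get_state())
E
```

```text
[[508.07510357   0.         323.65655496]
 [  0.         508.07510357 246.18599558]
 [  0.           0.           1.        ]] [[-0.02074038 -0.99951753 -0.0231204  -0.10069421]
 [ 0.98699826 -0.02415633  0.15890532 -0.4864513 ]
 [-0.15938716 -0.01952404  0.98702307 -1.13490241]
 [ 0.          0.          0.          1.        ]] dict_keys(['img', 'z_map', 'camera_matrix', 'world_to_cam'])
[[497.2867133    0.         323.34185997]
 [  0.         497.2867133  245.25462307]
 [  0.           0.           1.        ]] [[ 0.89857075 -0.4383878  -0.01966604 -0.47437021]
 [ 0.32605597  0.63698662  0.69852384 -0.14370546]
 [-0.29369732 -0.63408531  0.7153165  -1.12003722]
 [ 0.          0.          0.          1.        ]] dict_keys(['img', 'z_map', 'camera_matrix', 'world_to_cam'])
{'time_s': 0.1, 'joints': array([ 1.05878248e+00,  2.17676205e-01,  1.61478431e+00, -1.64883663e-05,
        1.31128717e+00, -1.12217265e-01]), 'qvel': array([-0.00055229, -0.00309847, -0.00393302,  0.00098937,  0.00154941,
       -0.00130835]), 'joint_torque': array([-5.38654440e-04, -3.98082304e+01, -3.04969454e+01, -9.90071931e-05,
        4.30327171e-03,  1.84129925e-05]), 'eef_pos': array([0.24290223, 0.57507256, 0.23009485]), 'eef_rot': array([[-9.21141726e-01,  3.89225944e-01, -1.04192509e-03],
       [ 3.89227273e-01,  9.21139822e-01, -1.88646801e-03],
       [ 2.25496401e-04, -2.14325006e-03, -9.99997678e-01]]), 'contact_force': array([-0.42343651, -0.69909481, -0.51569947]), 'torque': array([ 0.02404936, -0.05089417,  0.01145476]), 'gripper_force': 0.0, 'grip_width': 0.08580062559360187}
```

View pics/top0.png

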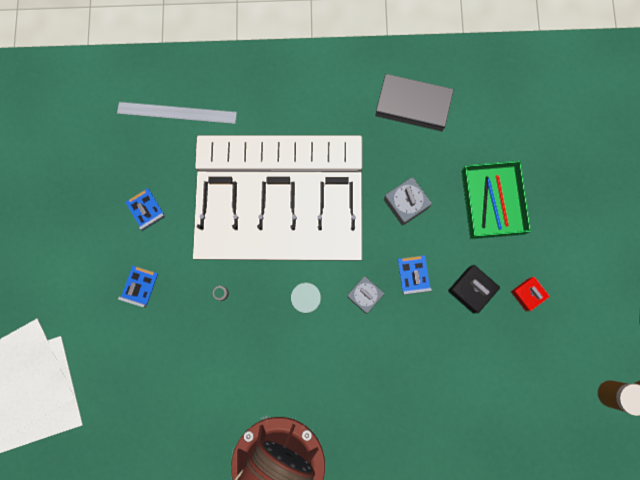

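View pics/side0.png

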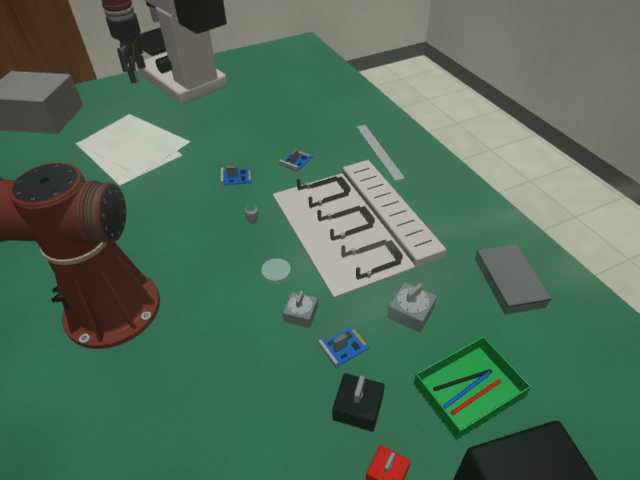

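The top view shows the controller (bays around px 220/278/337, 200). There are three boards at (144,208), (138,286) and (414,274). Timers are large grey (408,200), small grey (366,294), black (474,289) and red (530,294). The job wants the larger grey one at (408,200). I'll confirm it in enlarged crops.

```bash
python3 - <<'E'
from h import *
im=cv2.imread('pics/top0.png')
cv2.imwrite('pics/ctl.png',cv2.resize(im[150:270,188:368],None,fx=4.4,fy=4.4,interpolation=cv2.INTER_CUBIC))
c=[(144,208),(138,286),(414,274),(408,200),(366,294),(474,289)]
t=[cv2.resize(im[v-25:v+25,u-25:u+25],(260,260),interpolation=cv2.INTER_CUBIC) for u,v in c]
cv2.imwrite('pics/tiles.png',np.vstack([np.hstack(t[:3]),np.hstack(t[3:])]))
E
```

```text
(no output)
```

View pics/ctl.png

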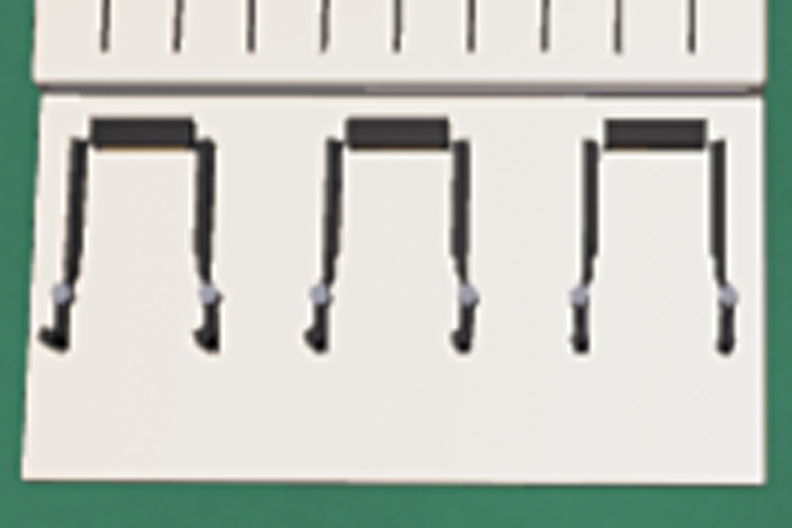

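View pics/tiles.png

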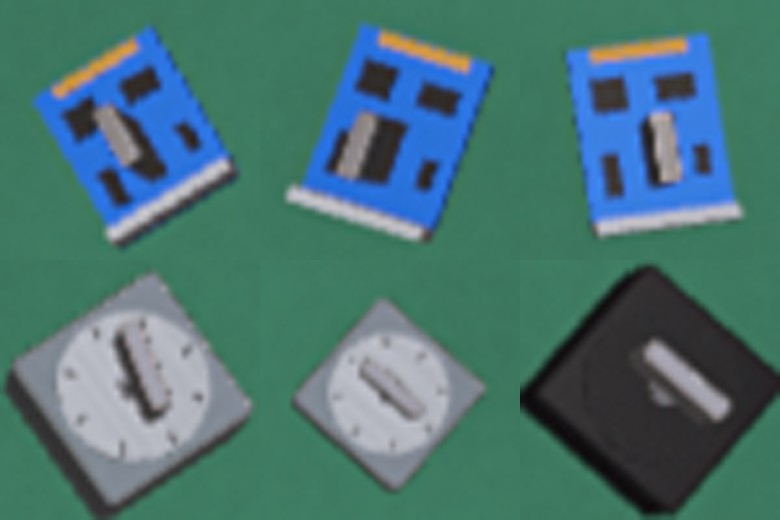

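The crops confirm the large grey timer with white dial (tile 4): it is larger than the small grey one (tile 5), and the black one is excluded. All three boards are present. Next I compute positions.

```bash
python3 - <<'E'
from h import *
s=dict(np.load('/tmp/top0.npz'))
np.set_printoptions(precision=4,suppress=True)
C=lambda x,y:(188+x/4.4-.4,150+y/4.4-.4)
def T(i):
    c=[(144,208),(138,286),(414,274),(408,200)][i]; ox,oy=[(0,0),(260,0),(520,0),(0,260)][i]
    return lambda x,y:(c[0]-25+(x-ox)/5.2-.4,c[1]-25+(y-oy)/5.2-.4)
for p in[(63,295),(211,296),(321,296),(470,296),(580,296),(729,297)]:
    print('piv',pt(s,*C(*p),.024),pt(s,*C(*p)))
print('rear',pt(s,*C(22,480),.01),pt(s,*C(766,484),.01),'far',pt(s,*C(38,94),.01),pt(s,*C(764,94),.01))
for p in[(50,335),(205,335),(315,340),(460,340),(580,340),(725,340)]: print('post',pt(s,*C(*p),.048))
print('guides ends (x=-34..) ',[pt(s,*C(*p),.023)[:2] for p in[(74,142),(204,142),(333,142),(460,142),(590,142),(717,142)]])
B=[[(35,100),(150,27),(108,232),(232,165),(119,136)],[(363,25),(493,66),(288,190),(425,235),(357,146)],[(568,52),(707,35),(598,230),(742,210),(664,147)]]
for i,b in enumerate(B):
    f=T(i); a,c=pt(s,*f(*b[0]),.004),pt(s,*f(*b[1]),.004); d,e=pt(s,*f(*b[2]),.016),pt(s,*f(*b[3]),.016);g=pt(s,*f(*b[4]),.04)
    m=(a+c)/2;n=(d+e)/2;v=m-n
    print('board',m[:2],n[:2],'len',np.hypot(*v[:2]),'w',np.linalg.norm(a-c),np.linalg.norm(d-e),'yaw',np.degrees(np.arctan2(v[1],v[0])),np.degrees(np.arctan2(*((a-c)[:2]*[-1,1]))),'ctr',((m+n)/2)[:2],'grip',g, pt(s,*f(*b[4])))
f=T(3);a,c=pt(s,*f(122,322),.085),pt(s,*f(157,413),.085)
print('key',a,c,(a+c)/2,np.linalg.norm(a-c),np.degrees(np.arctan2(*(a-c)[[1,0]])))
q=[pt(s,*f(*p),.045) for p in[(150,273),(253,405),(103,500),(8,370)]];print('box',np.mean(q,0),q)
E
```

```text
piv [0.5643 0.1758 0.024 ] [0.5638 0.1752 0.0261]
piv [0.5616 0.0957 0.024 ] [0.562  0.096  0.0224]
piv [0.5601 0.0363 0.024 ] [0.5598 0.0362 0.0252]
piv [ 0.558  -0.0438  0.024 ] [ 0.5577 -0.0439  0.0254]
piv [ 0.5565 -0.1028  0.024 ] [ 0.5572 -0.1028  0.0209]
piv [ 0.5539 -0.1826  0.024 ] [ 0.5542 -0.1826  0.0228]
rear [0.4661 0.1999 0.01  ] [ 0.4544 -0.1998  0.01  ] far [0.6817 0.1954 0.01  ] [ 0.6704 -0.2057  0.01  ]
post [0.5374 0.1759 0.048 ]
post [0.5353 0.094  0.048 ]
post [0.5312 0.036  0.048 ]
post [ 0.5293 -0.0402  0.048 ]
post [ 0.5277 -0.103   0.048 ]
post [ 0.5257 -0.1788  0.048 ]
guides ends (x=-34..)  [array([0.6497, 0.1715]), array([0.6477, 0.1003]), array([0.6458, 0.0299]), array([ 0.6439, -0.0393]), array([ 0.642 , -0.1099]), array([ 0.6401, -0.1787])]
board [0.6274 0.3425] [0.5592 0.2993] len 0.08077348140680617 w 0.06285370710648502 0.06386731623440749 yaw 32.31435353325705 32.52702689166709 ctr [0.5933 0.3209] grip [0.5833 0.3147 0.04  ] [0.5824 0.3134 0.0434]
board [0.4442 0.3152] [0.3681 0.3403] len 0.08012028443264219 w 0.06389749073879347 0.06633189975597109 yaw -18.26565571555082 -18.496267818245506 ctr [0.4061 0.3277] grip [0.3958 0.3315 0.04  ] [0.3956 0.3307 0.0421]
board [ 0.4587 -0.3168] [ 0.3777 -0.3256] len 0.08147208441906575 w 0.06345340117831258 0.06453348826260669 yaw 6.156989344394371 5.669875021217226 ctr [ 0.4182 -0.3212] grip [ 0.408  -0.3207  0.04  ] [ 0.4078 -0.3204  0.0414]
key [ 0.6077 -0.3006  0.085 ] [ 0.5669 -0.3137  0.085 ] [ 0.5873 -0.3072  0.085 ] 0.042797032598492366 17.83239145867804
box [ 0.5891 -0.3081  0.045 ] [array([ 0.6412, -0.3202,  0.045 ]), array([ 0.5792, -0.3629,  0.045 ]), array([ 0.5378, -0.2944,  0.045 ]), array([ 0.5981, -0.2548,  0.045 ])]
```

```bash
cat > go.py <<'E'
import sys
from h import *
# go.py x y z yaw [bay]: yaw = heading of tool x (deg); with bay, xyz yaw are in bay frame
BY=-1.66; BAY={1:(.609,.1344),2:(.605,-.0051),3:(.6012,-.1440)}
try: BAY.update({int(k):v for k,v in json.load(open('bay.json')).items()})
except FileNotFoundError: pass
x,y,z,yaw=map(float,sys.argv[1:5])
c,s=np.cos(np.radians(BY)),np.sin(np.radians(BY))
st=ctrl.get_state();p=np.array(st['eef_pos']);R=np.array(st['eef_rot'])
if len(sys.argv)>5:
    b=BAY[int(sys.argv[5])]; d=p[:2]-b; print('now in bay mm',np.round([1e3*(c*d[0]+s*d[1]),1e3*(-s*d[0]+c*d[1]),1e3*(p[2]-.01)],1))
    x,y,z,yaw=b[0]+c*x-s*y,b[1]+s*x+c*y,z+.01,yaw+BY
a=np.degrees(np.arctan2(R[1,0],R[0,0])); dy=(yaw-a+180)%360-180
t=np.radians(yaw); Rt=np.array([[np.cos(t),np.sin(t),0],[np.sin(t),-np.cos(t),0],[0,0,-1]])
print('t',round(st['time_s'],2),'turn z units',round(-dy/360,4),'shift units',np.round(Rt.T@(np.array([x,y,z])-p)/.02,2),'F',np.round(st['contact_force'],1),'w mm',round(st['grip_width']*1e3,1),'gf',round(st['gripper_force'],1),'tilt',np.round(R[:2,2],3),'q6',round(st['joints'][5],2))
E
python3 -m crank '[[1,[0,0,0],[0,0,-0.0125]],[1,[0,0,0],[0,0,0]],[1,[0,0,0],[0,0,0]],[1,[0,0,0],[0,0,0]],[1,[0,0,0],[0,0,0]]]' 40
python3 go.py .3958 .3315 .1 161.6
```

```text
time_s: 0.72
eef_pos: [0.2432, 0.5757, 0.2312]
eef_rot: [[-0.949, 0.316, -0.0], [0.316, 0.949, -0.0], [0.0, -0.0, -1.0]]
contact_force: [0.6, -0.9, 0.4]
grip_width: 0.0853
gripper_force: 0.0
t 0.72 turn z units -0.0001 shift units [-11.09  -9.18   6.56] F [ 0.6 -0.9  0.4] w mm 85.3 gf 0.0 tilt [-0. -0.] q6 -0.19
```

```bash
for i in 1 2 3; do python3 -m crank '[[1,[-0.74,-0.61,0.43],[0,0,0]],[1,[-0.74,-0.61,0.43],[0,0,0]],[1,[-0.74,-0.61,0.43],[0,0,0]],[1,[-0.74,-0.61,0.43],[0,0,0]],[1,[-0.74,-0.61,0.43],[0,0,0]]]' >/dev/null; done
python3 go.py .3958 .3315 .012 161.6
python3 - <<'E'
from h import *
s=snap('top');t=snap('side')
K=s['camera_matrix']
im=s['img'][240:330,90:180]; jm=t['img'][130:220,190:280]
cv2.imwrite('pics/b1.png',np.hstack([cv2.resize(i,(395,395),interpolation=cv2.INTER_CUBIC) for i in(im,jm)]))
E
```

```text
t 2.6 turn z units -0.0 shift units [0.06 0.01 4.49] F [0.4 0.3 0.2] w mm 85.2 gf 0.0 tilt [0. 0.] q6 -0.69
```

View pics/b1.png

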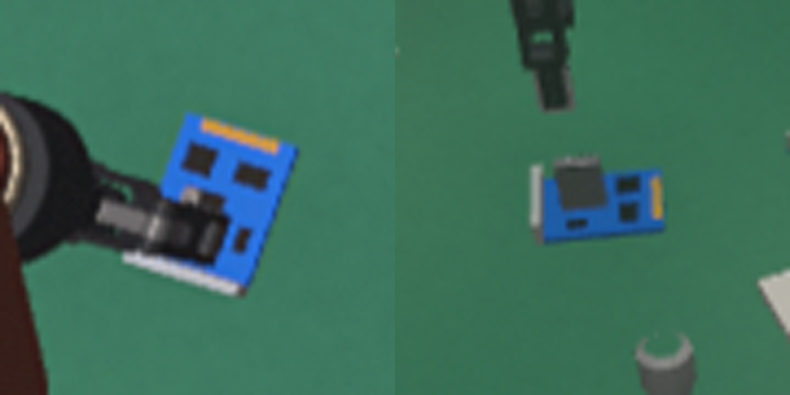

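The board is undisturbed and the gripper is lined up over its grip. I'll descend and grasp.

```bash
python3 -m crank '[[1,[0.06,0.01,0.9],[0,0,0]],[1,[0,0,0.9],[0,0,0]],[1,[0,0,0.9],[0,0,0]],[1,[0,0,0.9],[0,0,0]],[1,[0,0,0.9],[0,0,0]]]' >/dev/null
python3 go.py .3958 .3315 .012 161.6
for i in 1 2; do python3 -m crank '[[-1,[0,0,0],[0,0,0]],[-1,[0,0,0],[0,0,0]],[-1,[0,0,0],[0,0,0]],[-1,[0,0,0],[0,0,0]],[-1,[0,0,0],[0,0,0]]]' 60 >/dev/null; python3 go.py .3958 .3315 .012 161.6; done
```

```text
t 3.33 turn z units 0.0 shift units [-0.07 -0.03 -0.06] F [0.1 1.  0.3] w mm 85.4 gf 0.0 tilt [-0.001 -0.   ] q6 -0.69
t 3.95 turn z units -0.0 shift units [-0.02 -0.08  0.06] F [-0.4 -0.9  2.9] w mm 9.0 gf 60.6 tilt [0.002 0.001] q6 -0.69
t 4.58 turn z units -0.0 shift units [-0.02 -0.08  0.06] F [-1.1 -0.3  5.1] w mm 9.0 gf 60.9 tilt [0.002 0.001] q6 -0.69
```

```bash
python3 -m crank '[[-1,[0,0,-0.5],[0,0,0]],[-1,[0,0,-0.9],[0,0,0]],[-1,[0,0,-0.9],[0,0,0]],[-1,[0,0,-0.9],[0,0,-0.0233]],[-1,[0,0,-0.8],[0,0,-0.0233]]]' >/dev/null
python3 go.py -.109 0 .09 180 2
```

```text
now in bay mm [-219.3  331.7   84.3]
t 5.2 turn z units 0.0009 shift units [ -5.51 -16.59  -0.29] F [-0.3 -0.  -1.1] w mm 8.7 gf 59.8 tilt [0.001 0.001] q6 -0.98
```

```bash
for i in 1 2 3 4; do python3 -m crank '[[-1,[-0.275,-0.83,0],[0,0,0]],[-1,[-0.275,-0.83,0],[0,0,0]],[-1,[-0.275,-0.83,0],[0,0,0]],[-1,[-0.275,-0.83,0],[0,0,0]],[-1,[-0.275,-0.83,0],[0,0,0]]]' >/dev/null; done
python3 go.py -.109 0 .03 180 2
```

```text
now in bay mm [-109.2   -1.6   82.2]
t 7.7 turn z units 0.0001 shift units [-0.01  0.08  2.61] F [-0.5  0.4 -1.2] w mm 9.0 gf 59.9 tilt [-0.  0.] q6 -1.69
```

```bash
python3 -m crank '[[-1,[0,0.08,0.75],[0,0,0]],[-1,[0,0,0.75],[0,0,0]],[-1,[0,0,0.75],[0,0,0]],[-1,[0,0,0.75],[0,0,0]],[-1,[0,0,0],[0,0,0]]]' >/dev/null
python3 go.py -.109 0 .013 180 2
python3 - <<'E'
from h import *
s=snap('top');t=snap('side')
np.savez('/tmp/t1',**s);np.savez('/tmp/s1',**t)
cv2.imwrite('pics/b2.png',np.hstack([cv2.resize(i,(400,400),interpolation=cv2.INTER_CUBIC) for i in(s['img'][165:245,238:318],t['img'][170:270,290:390])]))
E
```

```text
now in bay mm [-111.4    1.6   20.2]
t 8.32 turn z units 0.0002 shift units [-0.12 -0.08  0.36] F [ 0.2  0.7 -1.5] w mm 8.9 gf 59.9 tilt [-0.004  0.001] q6 -1.69
```

View pics/b2.png

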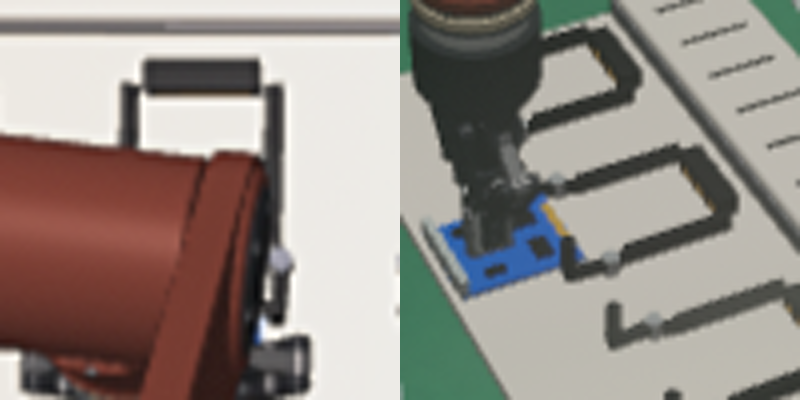

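```bash
python3 -m crank '[[-1,[0,-0.08,0.2],[0,0,0]],[-1,[0,0,0.2],[0,0,0]],[-1,[0,0,0],[0,0,0]],[-1,[0,0,0],[0,0,0]],[-1,[0,0,0],[0,0,0]]]' >/dev/null
python3 go.py -.080 0 .012 180 2;  python3 -m crank '[[-1,[0,0,0],[0,0,0]],[-1,[0,0,0],[0,0,0]],[-1,[0,0,0],[0,0,0]],[-1,[0,0,0],[0,0,0]],[-1,[0,0,0],[0,0,0]]]' >/dev/null
python3 go.py -.090 0 .012 180 2
```

```text
now in bay mm [-109.3   -0.5   14.5]
t 9.05 turn z units 0.0001 shift units [-1.47  0.02  0.12] F [-0.2  0.1 -1.4] w mm 8.7 gf 59.9 tilt [ 0. -0.] q6 -1.69
now in bay mm [-109.5   -0.5   14.3]
t 9.68 turn z units 0.0001 shift units [-0.97  0.03  0.11] F [ 0.5 -0.2 -1.7] w mm 9.0 gf 59.9 tilt [-0. -0.] q6 -1.69
```

```bash
python3 -m crank '[[-1,[-0.4,0.02,0.1],[0,0,0]],[-1,[-0.4,0,0],[0,0,0]],[-1,[-0.4,0,0],[0,0,0]],[-1,[-0.4,0,0],[0,0,0]],[-1,[0,0,0],[0,0,0]]]' >/dev/null
python3 go.py -.060 0 .012 180 2;  python3 -m crank '[[-1,[-0.25,0,0],[0,0,0]],[-1,[-0.25,0,0],[0,0,0]],[-1,[0,0,0],[0,0,0]],[-1,[0,0,0],[0,0,0]],[-1,[0,0,0],[0,0,0]]]' >/dev/null
python3 go.py -.060 0 .012 180 2
```

```text
now in bay mm [-75.6  -0.3  13.3]
t 10.3 turn z units 0.0001 shift units [-0.78  0.01  0.06] F [ 1.5 -0.3  3.4] w mm 9.0 gf 60.6 tilt [ 0.003 -0.   ] q6 -1.68
now in bay mm [-67.3  -0.1  13.2]
t 10.93 turn z units 0.0001 shift units [-0.36  0.01  0.06] F [-2.4 -0.2  6.5] w mm 8.6 gf 61.2 tilt [-0. -0.] q6 -1.68
```

```bash
python3 -m crank '[[-1,[0,0,-0.06],[0,0,0]],[-1,[-0.25,0,0],[0,0,0]],[-1,[-0.25,0,0],[0,0,0]],[-1,[-0.25,0,0],[0,0,0]],[-1,[0,0,0],[0,0,0]]]' >/dev/null
python3 go.py -.030 0 .013 180 2;  python3 -m crank '[[-1,[-0.25,0,0],[0,0,0]],[-1,[-0.25,0,0],[0,0,0]],[-1,[-0.25,0,0],[0,0,0]],[-1,[0,0,0],[0,0,0]],[-1,[0,0,0],[0,0,0]]]' >/dev/null
python3 go.py -.020 0 .013 180 2
```

```text
now in bay mm [-51.8  -0.1  13.3]
t 11.55 turn z units 0.0001 shift units [-1.09  0.01  0.02] F [ 0.2 -0.  -1.2] w mm 8.7 gf 60.0 tilt [ 0.001 -0.   ] q6 -1.68
now in bay mm [-37.7  -0.   13.3]
t 12.18 turn z units 0.0001 shift units [-0.88  0.    0.01] F [-0.3 -0.1 -2.5] w mm 9.4 gf 60.0 tilt [-0.  0.] q6 -1.67
```

```bash
python3 -m crank '[[-1,[-0.2,0,0],[0,0,0]],[-1,[-0.2,0,0],[0,0,0]],[-1,[-0.2,0,0],[0,0,0]],[-1,[-0.2,0,0],[0,0,0]],[-1,[0,0,0],[0,0,0]]]' >/dev/null
python3 go.py -.015 0 .013 180 2;  for i in 1 2 3; do python3 -m crank '[[-1,[-0.1,0,0],[0,0,0]],[-1,[0,0,0],[0,0,0]],[-1,[0,0,0],[0,0,0]],[-1,[0,0,0],[0,0,0]],[-1,[0,0,0],[0,0,0]]]' >/dev/null
python3 go.py -.015 0 .013 180 2; done
```

```text
now in bay mm [-21.   -0.1  13.6]
t 12.8 turn z units 0.0001 shift units [-0.3   0.    0.03] F [ 0.3 -0.5 -1.2] w mm 8.9 gf 60.0 tilt [ 0. -0.] q6 -1.67
now in bay mm [-19.6  -0.1  13.5]
t 13.43 turn z units 0.0001 shift units [-0.23  0.    0.03] F [-0.1 -0.  -2.2] w mm 9.0 gf 60.0 tilt [-0. -0.] q6 -1.67
now in bay mm [-17.6  -0.1  13.5]
t 14.05 turn z units 0.0001 shift units [-0.13  0.    0.02] F [ 0.3 -0.8 -1.4] w mm 8.7 gf 60.0 tilt [-0. -0.] q6 -1.67
now in bay mm [-15.6  -0.1  13.5]
t 14.68 turn z units 0.0001 shift units [-0.03  0.    0.02] F [ 0.9  0.4 -1.8] w mm 8.8 gf 60.0 tilt [-0.  0.] q6 -1.67
```

```bash
for i in 1 2 3 ; do python3 -m crank '[[-1,[-0.08,0,0],[0,0,0]],[-1,[0,0,0],[0,0,0]],[-1,[0,0,0],[0,0,0]],[-1,[0,0,0],[0,0,0]],[-1,[0,0,0],[0,0,0]]]' >/dev/null
python3 go.py -.009 0 .013 180 2; done
```

```text
now in bay mm [-14.3  -0.   13.4]
t 15.3 turn z units 0.0001 shift units [-0.26  0.    0.02] F [-2.1  0.   0.4] w mm 8.6 gf 60.1 tilt [-0.001  0.   ] q6 -1.67
now in bay mm [-12.5  -0.   13.4]
t 15.93 turn z units 0.0001 shift units [-0.17  0.    0.02] F [-4.1 -0.9 -0. ] w mm 9.0 gf 60.1 tilt [-0.  0.] q6 -1.67
now in bay mm [-10.9  -0.   13.4]
t 16.55 turn z units 0.0001 shift units [-0.09  0.    0.02] F [-4.7  0.2  0.1] w mm 9.3 gf 60.1 tilt [-0.  0.] q6 -1.67
```

```bash
python3 -m crank '[[-1,[0,0,0.03],[0,0,0]],[-0.53,[0,0,0],[0,0,0]],[-0.53,[0,0,0],[0,0,0]],[-0.53,[0,0,0],[0,0,0]],[-0.53,[0,0,0],[0,0,0]]]' 
python3 -m crank '[[-0.53,[0,0,-0.5],[0,0,0]],[-0.53,[0,0,-0.7],[0,0,0]],[-0.53,[0,0,-0.8],[0,0,0]],[-0.53,[0,0,-0.8],[0,0,0]],[-0.53,[0,0,0],[0,0,0]]]' >/dev/null
python3 go.py -.074 .040 .06 180 2
```

```text
time_s: 17.18
eef_pos: [0.5949, -0.0049, 0.0231]
eef_rot: [[-1.0, 0.029, 0.001], [0.029, 1.0, -0.0], [-0.001, -0.0, -1.0]]
contact_force: [0.3, 0.0, -0.1]
grip_width: 0.0202
gripper_force: 0.0
now in bay mm [-8.6 -0.3 71.7]
t 17.8 turn z units 0.0001 shift units [3.27 2.01 0.59] F [ 0.6 -0.1 -0.1] w mm 19.9 gf 0.0 tilt [ 0.005 -0.001] q6 -1.67
```

```bash
python3 -m crank '[[-0.53,[0.8,0.5,0],[0,0,0]],[-0.53,[0.8,0.5,0],[0,0,0]],[-0.53,[0.8,0.5,0.2],[0,0,0]],[-0.53,[0.85,0.5,0.3],[0,0,0]],[-0.53,[0,0,0],[0,0,0]]]' >/dev/null
python3 go.py -.074 .040 .018 180 2
python3 - <<'E'
from h import *
t=snap('side');s=snap('top')
cv2.imwrite('pics/b3.png',np.hstack([cv2.resize(i,(400,400),interpolation=cv2.INTER_CUBIC) for i in(s['img'][165:245,238:318],t['img'][170:270,290:390])]))
E
```

```text
now in bay mm [-78.4  40.7  57.6]
t 18.43 turn z units 0.0003 shift units [-0.22 -0.04  1.98] F [-1.1  0.  -0.3] w mm 19.9 gf 0.0 tilt [-0.004  0.   ] q6 -1.6
```

View pics/b3.png

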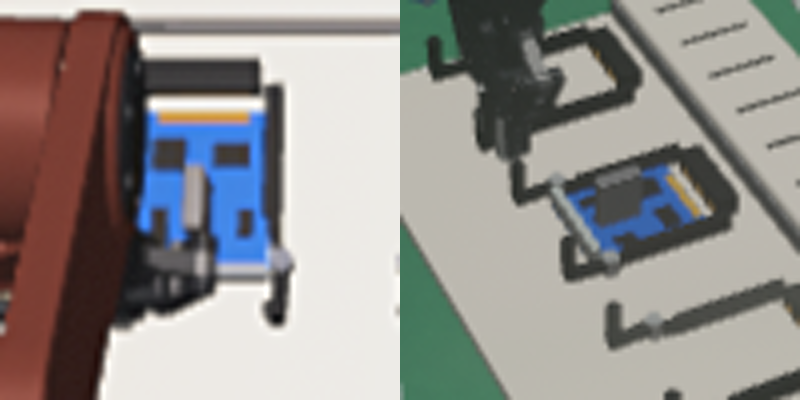

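```bash
python3 -m crank '[[-0.53,[0,0,0.5],[0,0,0]],[-0.53,[0,0,0.5],[0,0,0]],[-0.53,[0,0,0.5],[0,0,0]],[-0.53,[0,0,0.5],[0,0,0]],[-0.53,[0,0,0],[0,0,0]]]' >/dev/null
python3 go.py -.066 .0155 .018 180 2
python3 -m crank '[[-0.53,[0,-0.3,0],[0,0,0]],[-0.53,[-0.1,-0.3,0],[0,0,0]],[-0.53,[-0.1,-0.3,0],[0,0,0]],[-0.53,[-0.15,-0.3,0],[0,0,0]],[-0.53,[0,0,0],[0,0,0]]]' >/dev/null
python3 go.py -.066 .0155 .018 180 2
```

```text
now in bay mm [-76.9  39.9  17.4]
t 19.15 turn z units 0.0001 shift units [-0.55 -1.22 -0.03] F [-0.7  0.1 -0.8] w mm 20.0 gf 0.0 tilt [-0.003  0.   ] q6 -1.6
now in bay mm [-70.5  18.2  18.9]
t 19.77 turn z units -0.0003 shift units [-0.23 -0.14  0.04] F [-4.9 11.   4.2] w mm 19.6 gf 4.9 tilt [-0.005  0.006] q6 -1.65
```

```bash
python3 -m crank '[[-0.53,[0.1,0.1,0],[0,0,0]],[-0.53,[0,0,-0.5],[0,0,0]],[-0.53,[0,0,-0.8],[0,0,0]],[-0.53,[0,0,-0.7],[0,0,0]],[-0.53,[0,0,0],[0,0,0]]]' >/dev/null
python3 go.py -.076 -.040 .018 180 2
python3 - <<'E'
from h import *
t=snap('side');s=snap('top')
cv2.imwrite('pics/b4.png',np.hstack([cv2.resize(i,(400,400),interpolation=cv2.INTER_CUBIC) for i in(s['img'][165:245,238:318],t['img'][190:250,310:370])]))
E
```

```text
now in bay mm [-68.3  17.1  61.4]
t 20.4 turn z units 0.0 shift units [ 0.38 -2.85  2.17] F [ 0.5 -0.3  0.2] w mm 19.8 gf 0.0 tilt [ 0.005 -0.001] q6 -1.65
```

View pics/b4.png

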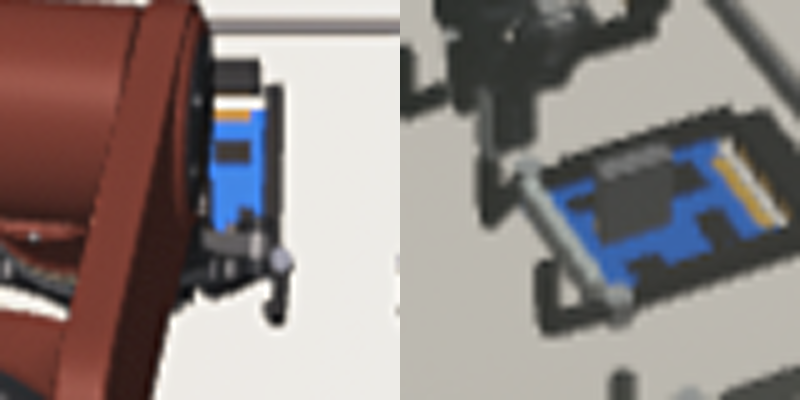

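L lever is swung about a third of the way in and the board is still in place. Now the R lever.

```bash
python3 -m crank '[[-0.53,[0.1,-0.75,0],[0,0,0]],[-0.53,[0.1,-0.75,0],[0,0,0]],[-0.53,[0.1,-0.75,0.1],[0,0,0]],[-0.53,[0.1,-0.6,0.1],[0,0,0]],[-0.53,[0,0,0],[0,0,0]]]' >/dev/null
python3 go.py -.076 -.040 .018 180 2
python3 -m crank '[[-0.53,[0,0,0.4],[0,0,0]],[-0.53,[0,0,0.5],[0,0,0]],[-0.53,[0,0,0.5],[0,0,0]],[-0.53,[0,0,0.5],[0,0,0]],[-0.53,[0,0,0],[0,0,0]]]' >/dev/null
python3 go.py -.066 -.0155 .018 180 2
python3 -m crank '[[-0.53,[0,0.3,0],[0,0,0]],[-0.53,[-0.1,0.3,0],[0,0,0]],[-0.53,[-0.15,0.3,0],[0,0,0]],[-0.53,[-0.15,0.15,0],[0,0,0]],[-0.53,[0,0,0],[0,0,0]]]' >/dev/null
python3 go.py -.066 -.0155 .018 180 2
```

```text
now in bay mm [-79.1 -40.2  54.5]
t 21.12 turn z units -0.0002 shift units [-0.16  0.01  1.83] F [0.6 0.1 0.2] w mm 20.4 gf 0.0 tilt [-0.001  0.   ] q6 -1.76
now in bay mm [-79.9 -38.7  15.4]
t 21.75 turn z units 0.0001 shift units [-0.7   1.16 -0.13] F [ 0.1 -0.1 -0. ] w mm 19.7 gf 0.0 tilt [-0.003  0.001] q6 -1.76
now in bay mm [-69.9 -17.6  17.2]
t 22.38 turn z units 0.0001 shift units [-0.2   0.11 -0.04] F [-0.2  0.7 -0.7] w mm 20.2 gf 0.1 tilt [0.001 0.   ] q6 -1.71
```

```bash
python3 -m crank '[[-0.53,[0.1,-0.1,-0.1],[0,0,0]],[-0.53,[0,0,-0.9],[0,0,0]],[-0.53,[0,0,-0.9],[0,0,0]],[-0.53,[0.6,0.5,-0.1],[0,0,0]],[-0.53,[0.6,0.48,0],[0,0,0]]]' >/dev/null
python3 go.py -.095 0 .018 180 2
python3 -m crank '[[-0.53,[0,0,0],[0,0,0]],[-0.53,[0,0,0.5],[0,0,0]],[-0.53,[0,0,0.7],[0,0,0]],[-0.53,[0,0,0.7],[0,0,0]],[-0.53,[0,0,0],[0,0,0]]]' >/dev/null
python3 go.py -.062 0 .018 180 2
```

```text
now in bay mm [-97.5   0.2  57.4]
t 23.0 turn z units 0.0 shift units [-0.13 -0.01  1.97] F [ 0.1  0.6 -0.1] w mm 20.5 gf 0.0 tilt [0.001 0.   ] q6 -1.68
now in bay mm [-98.6  -0.5  16.6]
t 23.62 turn z units 0.0 shift units [-1.83  0.02 -0.07] F [0.1 0.4 0.4] w mm 20.1 gf 0.0 tilt [-0.005  0.001] q6 -1.69
```

```bash
python3 -m crank '[[-0.53,[-0.3,0,-0.05],[0,0,0]],[-0.53,[-0.3,0.02,0],[0,0,0]],[-0.53,[-0.3,0,0],[0,0,0]],[-0.53,[-0.3,0,0],[0,0,0]],[-0.53,[0,0,0],[0,0,0]]]' >/dev/null
python3 go.py -.062 0 .018 180 2
python3 -m crank '[[-0.53,[-0.2,0,0],[0,0,0]],[-0.53,[-0.2,0,0],[0,0,0]],[-0.53,[0,0,0],[0,0,0]],[-0.53,[0,0,0],[0,0,0]],[-0.53,[0,0,0],[0,0,0]]]' >/dev/null
python3 go.py -.062 0 .018 180 2
```

```text
now in bay mm [-77.3  -0.3  19.2]
t 24.25 turn z units 0.0003 shift units [-0.77  0.02  0.06] F [-11.   -1.3   8.6] w mm 20.4 gf 5.7 tilt [-0.012 -0.   ] q6 -1.68
now in bay mm [-76.6  -0.3  18.3]
t 24.88 turn z units 0.0005 shift units [-0.73  0.02  0.02] F [-26.   -2.6  21.4] w mm 19.7 gf 17.0 tilt [-0.029  0.   ] q6 -1.68
```

```bash
python3 -m crank '[[-0.53,[0.5,0,0],[0,0,0]],[-0.53,[0.6,0,0],[0,0,0]],[-0.25,[0.3,0,0],[0,0,0]],[-0.25,[0,0,0],[0,0,0]],[-0.25,[0,0,0],[0,0,0]]]' >/dev/null
python3 go.py -.062 0 .018 180 2
python3 - <<'E'
from h import *
t=snap('side');s=snap('top')
cv2.imwrite('pics/b5.png',np.hstack([cv2.resize(i,(400,400),interpolation=cv2.INTER_CUBIC) for i in(s['img'][165:245,238:318],t['img'][190:250,310:370])]))
E
```

```text
now in bay mm [-91.9  -0.1  20.3]
t 25.5 turn z units 0.0001 shift units [-1.49  0.01  0.11] F [-0.1 -0.8  0.1] w mm 32.3 gf 0.0 tilt [ 0.001 -0.   ] q6 -1.68
```

View pics/b5.png

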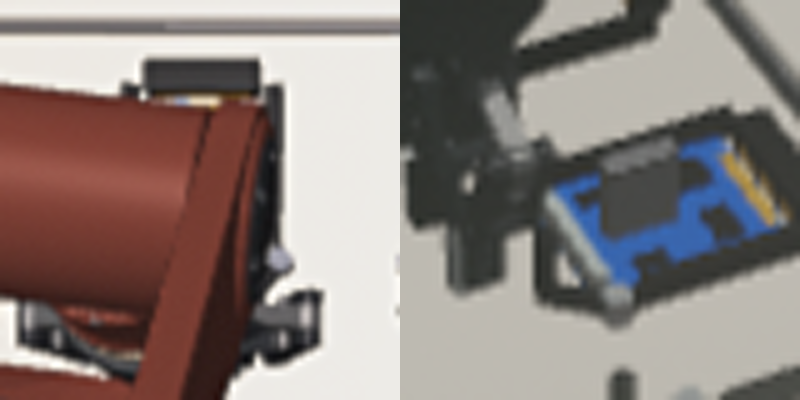

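```bash
python3 -m crank '[[-0.25,[-0.2,0,0.05],[0,0,0]],[-0.25,[-0.2,0,0],[0,0,0]],[-0.25,[-0.2,0,0],[0,0,0]],[-0.25,[0,0,0],[0,0,0]],[-0.25,[0,0,0],[0,0,0]]]' >/dev/null
python3 go.py -.062 0 .018 180 2
python3 -m crank '[[-0.25,[-0.1,0,0],[0,0,0]],[-0.25,[-0.1,0,0],[0,0,0]],[-0.25,[0,0,0],[0,0,0]],[-0.25,[0,0,0],[0,0,0]],[-0.25,[0,0,0],[0,0,0]]]' >/dev/null
python3 go.py -.062 0 .018 180 2
```

```text
now in bay mm [-81.1  -0.2  18.7]
t 26.23 turn z units 0.0001 shift units [-0.96  0.01  0.04] F [-2.5 -1.2  1.9] w mm 32.0 gf 1.3 tilt [-0.001 -0.   ] q6 -1.68
now in bay mm [-80.8  -0.3  18.1]
t 26.85 turn z units 0.0002 shift units [-0.94  0.01  0.01] F [-10.   -2.3   7. ] w mm 31.8 gf 5.3 tilt [-0.009 -0.   ] q6 -1.68
```

```bash
for i in 1 2; do python3 -m crank '[[-0.25,[-0.15,0,0],[0,0,0]],[-0.25,[0,0,0],[0,0,0]],[-0.25,[0,0,0],[0,0,0]],[-0.25,[0,0,0],[0,0,0]],[-0.25,[0,0,0],[0,0,0]]]' >/dev/null
python3 go.py -.062 0 .018 180 2; done
python3 - <<'E'
from h import *
t=snap('side')
cv2.imwrite('pics/b6.png',cv2.resize(t['img'][185:255,305:395],None,fx=8,fy=8,interpolation=cv2.INTER_CUBIC))
E
```

```text
now in bay mm [-80.4  -0.4  17.6]
t 27.48 turn z units 0.0003 shift units [-0.92  0.02 -0.02] F [-14.5  -2.9  11.2] w mm 31.8 gf 7.9 tilt [-0.016 -0.   ] q6 -1.68
now in bay mm [-80.   -0.6  17.1]
t 28.1 turn z units 0.0004 shift units [-0.9   0.03 -0.05] F [-20.   -4.1  13.4] w mm 32.0 gf 10.7 tilt [-0.022 -0.   ] q6 -1.68
```

View pics/b6.png

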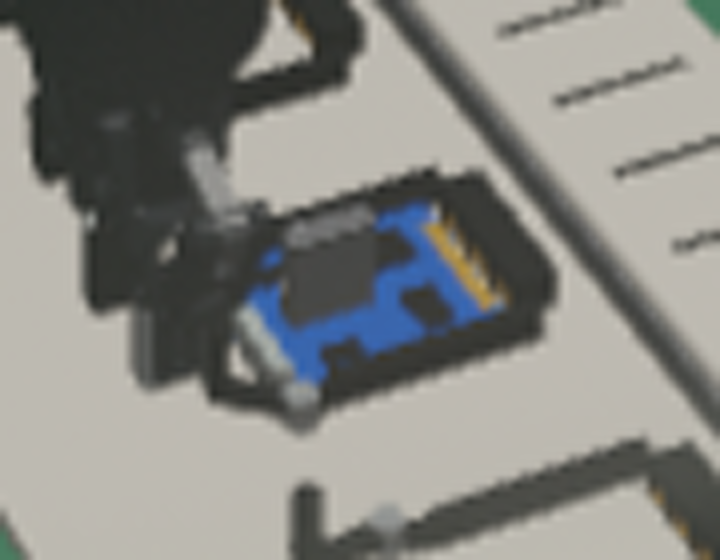

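```bash
python3 -m crank '[[-0.25,[0.6,0,0],[0,0,0]],[-0.25,[0.7,0,0],[0,0,0]],[0.75,[0,0,0.2],[0,0,0]],[0.75,[0,0,0],[0,0,0]],[0.75,[0,0,0],[0,0,0]]]' 40 >/dev/null
python3 go.py -.064 0 .014 180 2
python3 -m crank '[[0.75,[0,0,0],[0,0,0]],[0.75,[0,0,0],[0,0,0]],[0.75,[0,0,0],[0,0,0]],[0.75,[0,0,0],[0,0,0]],[0.75,[0,0,0],[0,0,0]]]' 40 >/dev/null
python3 go.py -.064 0 .014 180 2
```

```text
now in bay mm [-95.9  -0.1  15.1]
t 28.77 turn z units 0.0001 shift units [-1.59  0.    0.05] F [ 0.6 -0.3  0.1] w mm 74.8 gf 0.0 tilt [ 0.001 -0.   ] q6 -1.69
now in bay mm [-96.7  -0.1  14.9]
t 29.4 turn z units 0.0001 shift units [-1.63  0.01  0.05] F [ 0.1  0.2 -0.1] w mm 74.6 gf 0.0 tilt [ 0. -0.] q6 -1.69
```

```bash
python3 -m crank '[[0.75,[-0.5,0,0],[0,0,0]],[0.75,[-0.5,0,0],[0,0,0]],[0.75,[-0.6,0,0],[0,0,0]],[0.75,[0,0,0],[0,0,0]],[0.75,[0,0,0],[0,0,0]]]' >/dev/null
python3 go.py -.064 0 .014 180 2
python3 -m crank '[[0.4,[0,0,-0.05],[0,0,0]],[0.2,[0,0,-0.1],[0,0,0]],[0.1,[0,0,0],[0,0,0]],[0.1,[0,0,0],[0,0,0]],[0.1,[0,0,0],[0,0,0]]]' >/dev/null
python3 go.py -.064 0 .014 180 2
python3 -m crank '[[-0.05,[0,0,0],[0,0,0]],[-0.05,[0,0,0],[0,0,0]],[-0.05,[0,0,0],[0,0,0]],[-0.05,[0,0,0],[0,0,0]],[-0.05,[0,0,0],[0,0,0]]]' >/dev/null
python3 go.py -.064 0 .014 180 2
```

```text
now in bay mm [-64.9  -0.   14.7]
t 30.02 turn z units 0.0001 shift units [-0.04  0.    0.03] F [0.5 1.  0.3] w mm 74.7 gf 0.0 tilt [-0.001  0.   ] q6 -1.68
now in bay mm [-62.8   0.4  18.7]
t 30.65 turn z units -0.0 shift units [ 0.06 -0.02  0.23] F [ 4.4  2.6 -0.7] w mm 47.0 gf 5.1 tilt [0.005 0.001] q6 -1.68
now in bay mm [-59.7   0.4  19.6]
t 31.27 turn z units -0.0001 shift units [ 0.22 -0.02  0.28] F [ 8.8  4.4 -4.8] w mm 40.8 gf 10.6 tilt [0.012 0.   ] q6 -1.68
```

```bash
python3 -m crank '[[-1,[-0.2,0,0],[0,0,0]],[-1,[-0.2,0,0],[0,0,0]],[-1,[-0.2,0,0],[0,0,0]],[-1,[-0.2,0,0],[0,0,0]],[-1,[-0.1,0,0],[0,0,0]]]' 50 >/dev/null
python3 go.py -.046 0 .018 180 2
python3 -m crank '[[-1,[-0.1,0,0],[0,0,0]],[-1,[-0.1,0,0],[0,0,0]],[-1,[0,0,0],[0,0,0]],[-1,[0,0,0],[0,0,0]],[-1,[0,0,0],[0,0,0]]]' 50 >/dev/null
python3 go.py -.046 0 .018 180 2
python3 - <<'E'
from h import *
t=snap('side')
cv2.imwrite('pics/b7.png',cv2.resize(t['img'][185:255,305:395],None,fx=6,fy=6,interpolation=cv2.INTER_CUBIC))
E
```

```text
now in bay mm [-48.5   0.5  20.1]
t 31.9 turn z units 0.0002 shift units [-0.13 -0.03  0.11] F [-11.3   2.6  19.8] w mm 29.6 gf 48.0 tilt [-0.006  0.001] q6 -1.67
now in bay mm [-48.2   0.5  20.1]
t 32.52 turn z units 0.0002 shift units [-0.11 -0.03  0.1 ] F [-17.3   2.9  25.3] w mm 29.5 gf 47.7 tilt [-0.015  0.001] q6 -1.67
```

View pics/b7.png

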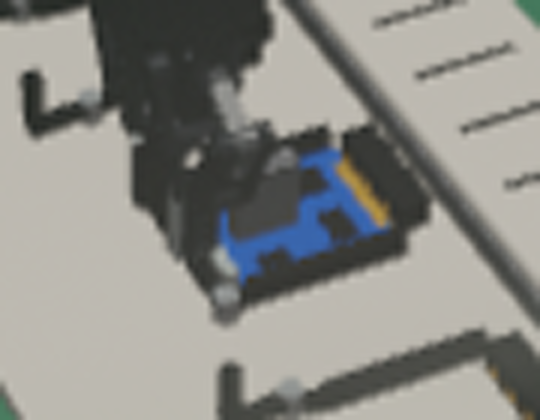

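The board is driven to the socket and the levers look shut. I'll release, back off, and check.

```bash
python3 -m crank '[[-1,[0.15,0,0],[0,0,0]],[0.1,[0.1,0,0],[0,0,0]],[0.1,[0,0,0],[0,0,0]],[0.1,[0,0,-0.8],[0,0,0]],[0.1,[0,0,-0.9],[0,0,0]]]' >/dev/null
python3 -m crank '[[0.1,[0,0,-0.9],[0,0,0]],[0.1,[0,0.9,-0.9],[0,0,0]],[1,[0,0.9,-0.5],[0,0,0]],[1,[0,0.9,0],[0,0,0]],[1,[0,0.9,0],[0,0,0]]]' >/dev/null
python3 go.py .5833 .3147 .1 212.4
cat > lv.py <<'E'
from h import *; import sys
t=snap('side');s=snap('top'); np.savez('/tmp/t',**s)
cv2.imwrite('pics/'+sys.argv[1],np.hstack([cv2.resize(i,(400,400),interpolation=cv2.INTER_CUBIC) for i in(s['img'][165:245,238:318],s['img'][160:320,90:250])]))
E
python3 lv.py b8.png
```

```text
t 33.83 turn z units -0.0944 shift units [-7.6   9.67  0.36] F [-0.5 -0.1  0.1] w mm 85.8 gf 0.0 tilt [-0.001  0.   ] q6 -1.54
```

View pics/b8.png

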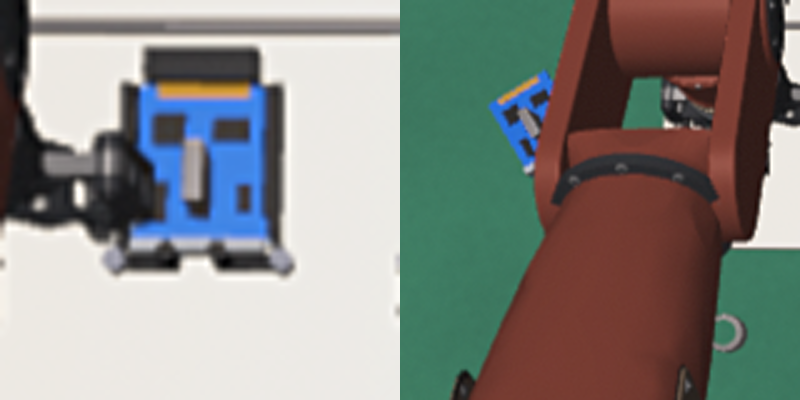

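Bay 2 shows the board seated with both levers lying straight across behind the panel. Board A is unmoved. From here I'll check numerically to save pictures.

```bash
cat > posts.py <<'E'
import sys
from h import *
BY=np.radians(-1.66);BAY={1:(.609,.1344),2:(.605,-.0051),3:(.6012,-.1440)}
def cloud(s):
    v,u=np.mgrid[0:480,0:640];K=s['camera_matrix'];W=np.linalg.inv(s['world_to_cam']);z=s['z_map']
    P=np.stack([(u-K[0,2])/K[0,0]*z,-(v-K[1,2])/K[1,1]*z,-z],-1)@W[:3,:3].T+W[:3,3]
    P[z==0]=0; return P
def posts(b):
    for n in('top','side'):
        P=cloud(snap(n)).reshape(-1,3);d=P[:,:2]-BAY[b];c,s=np.cos(BY),np.sin(BY)
        x,y=c*d[:,0]+s*d[:,1],-s*d[:,0]+c*d[:,1]
        for L,m in(('L',y>0),('R',y<0)):
            m=m&(P[:,2]>.042)&(P[:,2]<.056)&(x>-.085)&(x<-.036)&(abs(y)<.055)
            if m.sum()>2: print(n,L,m.sum(),'x %.1f y %.1f'%(1e3*np.median(x[m]),1e3*np.median(y[m])))
def boards():
    s=snap('top');P=cloud(s);h=cv2.cvtColor(s['img'],cv2.COLOR_BGR2HSV)
    m=cv2.inRange(h,(100,150,100),(120,255,255)); m=cv2.morphologyEx(m,cv2.MORPH_CLOSE,np.ones((7,7)))
    n,l,st,c=cv2.connectedComponentsWithStats(m)
    for i in range(1,n):
        if st[i,4]<150: continue
        vv,uu=np.nonzero(l==i); Q=np.array([pt(s,a,b,.004)[:2] for a,b in zip(uu,vv)]); r=cv2.minAreaRect((Q*1e3).astype(np.float32))
        k=(l==i)&(P[...,2]>.034)&(P[...,2]<.05); g=np.median(P[k],0) if k.sum()>3 else None
        print('blue',c[i].round(),'ctr,size mm,ang',np.round(r[0],1),np.round(r[1],1),round(r[2],1),'grip',g)
if sys.argv[1]=='b': boards()
else: posts(int(sys.argv[1]))
E
python3 posts.py 2; python3 posts.py 1; python3 posts.py b
python3 -m crank '[[1,[0,0,0],[0,0,-0.0236]],[1,[0,0,0],[0,0,-0.0236]],[1,[0,0,0],[0,0,-0.0236]],[1,[0,0,0],[0,0,-0.0236]],[1,[0,0,0],[0,0,0]]]' >/dev/null
for i in 1 2; do python3 -m crank '[[1,[-0.75,0.96,0],[0,0,0]],[1,[-0.75,0.96,0],[0,0,0]],[1,[-0.75,0.96,0],[0,0,0]],[1,[-0.75,0.96,0],[0,0,0]],[1,[-0.75,0.96,0],[0,0,0]]]' >/dev/null; done
python3 go.py .5833 .3147 .1 212.4; python3 posts.py 2
```

```text
top L 16 x -46.9 y 13.5
top R 17 x -46.7 y -10.6
side L 11 x -46.5 y 9.4
side R 15 x -45.3 y -12.6
side L 12 x -72.1 y 39.3
side R 11 x -71.8 y -44.4
blue [279. 197.] ctr,size mm,ang [614.1  -1.3] [62.9 72.2] 88.5 grip [ 0.5983018  -0.00325648  0.04825658]
blue [140. 206.] ctr,size mm,ang [597.4 324.1] [72.8 64.6] 31.5 grip [0.58280671 0.31518815 0.0396193 ]
blue [414. 274.] ctr,size mm,ang [ 421.6 -320.1] [76.6 65.2] 5.9 grip [ 0.40791565 -0.32078196  0.03973731]
t 36.05 turn z units -0.0002 shift units [-0.06  0.11  0.39] F [-0.  -0.4 -0.5] w mm 85.3 gf 0.0 tilt [0. 0.] q6 -1.75
top L 17 x -46.6 y 12.9
top R 16 x -46.9 y -10.8
side L 12 x -45.4 y 11.7
side R 13 x -45.3 y -12.6
```

Bay 2 levers are shut (posts at x ≈ −46). Grasp board A.

```bash
python3 -m crank '[[1,[0,0.08,0.9],[0,0,0]],[1,[0,0,0.9],[0,0,0]],[1,[0,0,0.9],[0,0,0]],[1,[0,0,0.9],[0,0,0]],[1,[0,0,0.9],[0,0,0]]]' >/dev/null
python3 go.py .583 .3147 .014 212.4
for i in 1 2; do python3 -m crank '[[-1,[0,0,0.03],[0,0,0]],[-1,[0,0,0],[0,0,0]],[-1,[0,0,0],[0,0,0]],[-1,[0,0,0],[0,0,0]],[-1,[0,0,0],[0,0,0]]]' 60 >/dev/null; done; python3 go.py .583 .3147 .014 212.4
python3 -m crank '[[-1,[0,0,-0.5],[0,0,0]],[-1,[0,0,-0.9],[0,0,0]],[-1,[0,0,-0.9],[0,0,0]],[-1,[0,0,-0.9],[0,0,0]],[-1,[0,0,-0.8],[0,0,0]]]' >/dev/null
python3 -m crank '[[-1,[0,0,0],[0,0,0.0236]],[-1,[0,0,0],[0,0,0.0236]],[-1,[0,0,0],[0,0,0.0236]],[-1,[0,0,0],[0,0,0.0236]],[-1,[0,0,0],[0,0,0]]]' >/dev/null
python3 go.py -.115 0 .075 180 1
```

```text
t 36.77 turn z units -0.0002 shift units [-0.12  0.11  0.11] F [ 0.8 -0.8  0. ] w mm 85.2 gf 0.0 tilt [-0.001 -0.   ] q6 -1.75
t 38.02 turn z units -0.0001 shift units [-0.04  0.11  0.22] F [-1.4 -0.3  6.4] w mm 8.6 gf 62.1 tilt [0.002 0.001] q6 -1.75
now in bay mm [-31.5 176.8  87.4]
t 39.27 turn z units 0.0004 shift units [ 4.17 -8.84  0.62] F [-0.1 -0.3 -1.6] w mm 8.2 gf 60.8 tilt [0. 0.] q6 -1.16
```

```bash
for i in 1 2; do python3 -m crank '[[-1,[0.415,-0.88,0.06],[0,0,0]],[-1,[0.415,-0.88,0.06],[0,0,0]],[-1,[0.415,-0.88,0.06],[0,0,0]],[-1,[0.415,-0.88,0.06],[0,0,0]],[-1,[0.415,-0.88,0.06],[0,0,0]]]' >/dev/null; done
python3 -m crank '[[-1,[0,0,0],[0,0,0]],[-1,[0,0,0],[0,0,0]],[-1,[0,0,0],[0,0,0]],[-1,[0,0,0],[0,0,0]],[-1,[0,0,0],[0,0,0]]]' >/dev/null
python3 go.py -.115 0 .021 180 1
```

```text
now in bay mm [-114.4    1.    74.7]
t 41.15 turn z units 0.0002 shift units [ 0.03 -0.05  2.69] F [ 0.   0.4 -1.5] w mm 9.1 gf 60.8 tilt [0. 0.] q6 -1.41
```

```bash
python3 -m crank '[[-1,[0.03,-0.05,0.7],[0,0,0]],[-1,[0,0,0.7],[0,0,0]],[-1,[0,0,0.7],[0,0,0]],[-1,[0,0,0.5],[0,0,0]],[-1,[0,0,0.1],[0,0,0]]]' >/dev/null
python3 go.py -.115 0 .018 180 1
python3 -m crank '[[-1,[0,0,0.05],[0,0,0]],[-1,[0,0,0.05],[0,0,0]],[-1,[0,0,0],[0,0,0]],[-1,[0,0,0],[0,0,0]],[-1,[0,0,0],[0,0,0]]]' >/dev/null
python3 go.py -.115 0 .018 180 1
```

```text
now in bay mm [-116.2   -0.5   19.3]
t 41.77 turn z units 0.0001 shift units [-0.06  0.02  0.07] F [-0.2 -0.6 -1.6] w mm 8.7 gf 60.8 tilt [-0.002 -0.   ] q6 -1.41
now in bay mm [-115.    -0.3   18.9]
t 42.4 turn z units 0.0001 shift units [-0.    0.01  0.05] F [-0.1 -1.  -0.8] w mm 8.5 gf 60.8 tilt [0. 0.] q6 -1.41
```

```bash
python3 -m crank '[[-1,[0,0,0.05],[0,0,0]],[-1,[0,0,0],[0,0,0]],[-1,[0,0,0],[0,0,0]],[-1,[0,0,0],[0,0,0]],[-1,[0,0,0],[0,0,0]]]' >/dev/null
python3 go.py -.115 0 .013 180 1
python3 -m crank '[[-0.55,[0,0,0],[0,0,0]],[-0.55,[0,0,0],[0,0,0]],[-0.55,[0,0,0.12],[0,0,0]],[-0.55,[0,0,0.12],[0,0,0]],[-0.55,[0,0,0],[0,0,0]]]' >/dev/null
python3 go.py -.115 0 .013 180 1
python3 -m crank '[[-1,[0,0,0],[0,0,0]],[-1,[0,0,0],[0,0,0]],[-1,[0,0,0],[0,0,0]],[-1,[0,0,0],[0,0,0]],[-1,[0,0,0],[0,0,0]]]' 60 >/dev/null
python3 go.py -.115 0 .013 180 1
```

```text
now in bay mm [-114.9   -0.3   18.4]
t 43.02 turn z units 0.0001 shift units [0.   0.01 0.27] F [-3.5 -1.2  5.7] w mm 8.5 gf 61.8 tilt [ 0. -0.] q6 -1.41
now in bay mm [-115.5   -0.3   12.4]
t 43.65 turn z units 0.0001 shift units [-0.03  0.02 -0.03] F [-0.4  0.8 -0.6] w mm 19.4 gf 0.0 tilt [-0.001 -0.   ] q6 -1.41
now in bay mm [-115.2   -0.3   12.8]
t 44.27 turn z units 0.0001 shift units [-0.01  0.02 -0.01] F [ 0.4 -0.2 -1.6] w mm 8.7 gf 60.1 tilt [-0. -0.] q6 -1.41
```

```bash
python3 -m crank '[[-1,[-0.4,0.01,-0.04],[0,0,0]],[-1,[-0.4,0,0],[0,0,0]],[-1,[-0.4,0,0],[0,0,0]],[-1,[-0.4,0,0],[0,0,0]],[-1,[-0.4,0,0],[0,0,0]]]' >/dev/null
python3 go.py -.020 0 .013 180 1
python3 -m crank '[[-1,[-0.25,0,0],[0,0,0]],[-1,[-0.25,0,0],[0,0,0]],[-1,[-0.25,0,0],[0,0,0]],[-1,[0,0,0],[0,0,0]],[-1,[0,0,0],[0,0,0]]]' >/dev/null
python3 go.py -.020 0 .013 180 1
```

```text
now in bay mm [-74.6  -0.1  13.5]
t 44.9 turn z units 0.0001 shift units [-2.73  0.    0.03] F [-0.5  0.4 -0.6] w mm 9.0 gf 59.9 tilt [-0.  0.] q6 -1.42
now in bay mm [-60.1  -0.   13.8]
t 45.52 turn z units 0.0001 shift units [-2.    0.    0.04] F [-0.4  1.2 -2. ] w mm 9.2 gf 59.9 tilt [ 0. -0.] q6 -1.42
```

```bash
python3 -m crank '[[-1,[-0.4,0,0],[0,0,0]],[-1,[-0.4,0,0],[0,0,0]],[-1,[-0.4,0,0],[0,0,0]],[-1,[-0.4,0,0],[0,0,0]],[-1,[-0.3,0,0],[0,0,0]]]' >/dev/null
python3 go.py -.013 0 .013 180 1
python3 -m crank '[[-1,[-0.1,0,0],[0,0,0]],[-1,[-0.1,0,0],[0,0,0]],[-1,[-0.1,0,0],[0,0,0]],[-1,[0,0,0],[0,0,0]],[-1,[0,0,0],[0,0,0]]]' >/dev/null
python3 go.py -.013 0 .013 180 1
```

```text
now in bay mm [-21.5  -0.   13.7]
t 46.15 turn z units 0.0001 shift units [-0.42  0.    0.03] F [-0.5  1.4 -1.5] w mm 9.0 gf 59.9 tilt [0. 0.] q6 -1.43
now in bay mm [-16.2  -0.   13.7]
t 46.77 turn z units 0.0001 shift units [-0.16  0.    0.03] F [-0.1  1.6 -2.4] w mm 8.9 gf 59.8 tilt [ 0. -0.] q6 -1.43
```

```bash
for i in 1 2 3; do python3 -m crank '[[-1,[-0.1,0,0],[0,0,0]],[-1,[0,0,0],[0,0,0]],[-1,[0,0,0],[0,0,0]],[-1,[0,0,0],[0,0,0]],[-1,[0,0,0],[0,0,0]]]' >/dev/null
python3 go.py -.009 0 .013 180 1; done
```

```text
now in bay mm [-14.7  -0.   13.4]
t 47.4 turn z units 0.0001 shift units [-0.29  0.    0.02] F [-3.4  1.7 -1.8] w mm 9.5 gf 59.9 tilt [-0.001  0.   ] q6 -1.43
now in bay mm [-12.5  -0.   13.5]
t 48.02 turn z units 0.0001 shift units [-0.17  0.    0.02] F [-3.7  1.2 -1.9] w mm 8.6 gf 59.8 tilt [-0.001 -0.   ] q6 -1.44
now in bay mm [-10.5  -0.   13.5]
t 48.65 turn z units 0.0001 shift units [-0.07  0.    0.03] F [-4.7  1.  -2.6] w mm 8.8 gf 59.7 tilt [-0.001 -0.   ] q6 -1.44
```

```bash
python3 -m crank '[[-1,[0,0,0.03],[0,0,0]],[-0.53,[0,0,0],[0,0,0]],[-0.53,[0,0,0],[0,0,0]],[-0.53,[0,0,-0.5],[0,0,0]],[-0.53,[0,0,-0.7],[0,0,0]]]' >/dev/null
python3 -m crank '[[-0.53,[0,0,-0.6],[0,0,0]],[-0.53,[0.85,0.5,-0.4],[0,0,0]],[-0.53,[0.85,0.5,0],[0,0,0]],[-0.53,[0.85,0.5,0],[0,0,0]],[-0.53,[0.8,0.5,0],[0,0,0]]]' >/dev/null
python3 go.py -.076 .040 .018 180 1; python3 posts.py 1
python3 -m crank '[[-0.53,[0,0,0.3],[0,0,0]],[-0.53,[0,0,0.5],[0,0,0]],[-0.53,[0,0,0.5],[0,0,0]],[-0.53,[0,0,0.5],[0,0,0]],[-0.53,[0,0,0.1],[0,0,0]]]' >/dev/null
python3 go.py -.076 .040 .018 180 1
```

```text
now in bay mm [-79.6  40.7  56.3]
t 49.9 turn z units 0.0002 shift units [-0.18 -0.04  1.92] F [-0.6  0.4  0.3] w mm 19.9 gf 0.0 tilt [-0.002 -0.   ] q6 -1.35
top L 7 x -40.1 y 2.8
top R 21 x -73.0 y -40.1
side L 14 x -72.4 y 38.7
side R 15 x -68.5 y -37.7
now in bay mm [-78.1  39.5  17.6]
t 50.62 turn z units 0.0 shift units [-0.1   0.02 -0.02] F [-0.3  0.1  0.5] w mm 19.9 gf 0.0 tilt [-0.003 -0.001] q6 -1.35
```

Sweep L in, then R, then squeeze as before.

```bash
python3 -m crank '[[-0.53,[0,-0.25,0],[0,0,0]],[-0.53,[-0.05,-0.3,0],[0,0,0]],[-0.53,[-0.1,-0.25,0],[0,0,0]],[-0.53,[0,0,0],[0,0,0]],[-0.53,[0,0.1,0],[0,0,0]]]' >/dev/null
python3 go.py -.076 -.040 .055 180 1
python3 -m crank '[[-0.53,[0,0,-0.5],[0,0,0]],[-0.53,[0,0,-0.8],[0,0,0]],[-0.53,[0.05,-0.3,-0.7],[0,0,0]],[-0.53,[0.05,-0.9,0],[0,0,0]],[-0.53,[0.05,-0.9,0],[0,0,0]]]' >/dev/null
python3 -m crank '[[-0.53,[0,-0.9,0],[0,0,0]],[-0.53,[0,0,0],[0,0,0]],[-0.53,[0,0,0],[0,0,0]],[-0.53,[0,0,0],[0,0,0]],[-0.53,[0,0,0],[0,0,0]]]' >/dev/null
python3 go.py -.076 -.040 .018 180 1; python3 posts.py 1
```

```text
now in bay mm [-74.4  26.   19.3]
t 51.25 turn z units 0.0001 shift units [ 0.08 -3.3  -1.79] F [-0.4  0.9 -0.6] w mm 20.2 gf 0.2 tilt [-0.  0.] q6 -1.37
now in bay mm [-77.2 -33.6  59. ]
t 52.5 turn z units 0.0002 shift units [-0.06 -0.32  2.05] F [-0.5  0.4  0.6] w mm 20.0 gf 0.0 tilt [-0.  0.] q6 -1.48
side L 5 x -72.2 y 26.8
side R 18 x -70.7 y -41.2
```

```bash
python3 -m crank '[[-0.53,[0,-0.33,0],[0,0,0]],[-0.53,[0,0,0.5],[0,0,0]],[-0.53,[0,0,0.8],[0,0,0]],[-0.53,[0,0,0.7],[0,0,0]],[-0.53,[0,0,0],[0,0,0]]]' >/dev/null
python3 go.py -.076 -.040 .018 180 1
python3 -m crank '[[-0.53,[0,0.25,0],[0,0,0]],[-0.53,[-0.05,0.3,0],[0,0,0]],[-0.53,[-0.1,0.25,0],[0,0,0]],[-0.53,[0,0,0],[0,0,0]],[-0.53,[0,-0.1,0],[0,0,0]]]' >/dev/null
python3 go.py -.105 0 .06 180 1
python3 -m crank '[[-0.53,[0,0,-0.5],[0,0,0]],[-0.53,[0,0,-0.8],[0,0,0]],[-0.53,[0.6,0.4,-0.7],[0,0,0]],[-0.53,[0.6,0.5,0],[0,0,0]],[0.75,[0.5,0.45,0],[0,0,0]]]' >/dev/null
python3 -m crank '[[0.75,[0,0,0.3],[0,0,0]],[0.75,[0,0,0.5],[0,0,0]],[0.75,[0,0,0.5],[0,0,0]],[0.75,[0,0,0.5],[0,0,0]],[0.75,[0,0,0.3],[0,0,0]]]' 40 >/dev/null
python3 go.py -.065 0 .014 180 1; python3 posts.py 1
```

```text
now in bay mm [-79.3 -40.8  16.7]
t 53.23 turn z units 0.0001 shift units [-0.16  0.04 -0.07] F [-1.4  0.4 -0.4] w mm 20.3 gf 0.0 tilt [-0.005 -0.   ] q6 -1.49
now in bay mm [-73.  -26.   19.6]
t 53.85 turn z units 0.0001 shift units [ 1.6   1.3  -2.02] F [ 0.6  0.5 -0.5] w mm 20.5 gf 0.0 tilt [0.003 0.001] q6 -1.47
now in bay mm [-108.7    0.    15.8]
t 55.1 turn z units 0.0 shift units [-2.19 -0.    0.09] F [-0.3 -1.1 -0.8] w mm 74.4 gf 0.0 tilt [-0.002 -0.   ] q6 -1.41
top L 4 x -39.4 y 1.8
top R 18 x -70.4 y -27.5
side R 20 x -69.0 y -31.6
```

```bash
python3 -m crank '[[0.78,[-0.5,0,0],[0,0,0]],[0.78,[-0.6,0,0.05],[0,0,0]],[0.78,[-0.6,0,0],[0,0,0]],[0.78,[-0.4,0,0],[0,0,0]],[0.78,[0,0,0],[0,0,0]]]' >/dev/null
python3 go.py -.064 0 .014 180 1
python3 -m crank '[[0.4,[0,0,-0.05],[0,0,0]],[0.2,[0,0,-0.1],[0,0,0]],[0.1,[0,0,0],[0,0,0]],[0.1,[0,0,0],[0,0,0]],[0.1,[0,0,0],[0,0,0]]]' >/dev/null
python3 go.py -.064 0 .014 180 1
python3 -m crank '[[-0.05,[0,0,0],[0,0,0]],[-0.05,[-0.05,0,0],[0,0,0]],[-0.05,[0,0,0],[0,0,0]],[-0.05,[0,0,0],[0,0,0]],[-0.05,[0,0,0],[0,0,0]]]' >/dev/null
python3 go.py -.064 0 .014 180 1
```

```text
now in bay mm [-65.1   0.3  16.3]
t 55.83 turn z units 0.0 shift units [-0.06 -0.02  0.12] F [0.1 0.1 0.4] w mm 75.9 gf 0.0 tilt [0.001 0.   ] q6 -1.42
now in bay mm [-64.4   0.9  19.8]
t 56.45 turn z units 0.0 shift units [-0.02 -0.04  0.29] F [ 4.3  3.  -0.7] w mm 60.8 gf 43.4 tilt [0.004 0.001] q6 -1.42
now in bay mm [-64.5   0.8  19.7]
t 57.08 turn z units 0.0 shift units [-0.02 -0.04  0.29] F [3.5 4.2 4.4] w mm 61.0 gf 42.9 tilt [0.002 0.001] q6 -1.42
```

```bash
python3 -m crank '[[-0.05,[-0.1,0,0],[0,0,0]],[-0.05,[-0.1,0,0],[0,0,0]],[-0.05,[-0.1,0,0],[0,0,0]],[-0.05,[0,0,0],[0,0,0]],[-0.05,[0,0,0],[0,0,0]]]' 25 >/dev/null
python3 go.py -.064 0 .014 180 1; python3 posts.py 1
```

```text
now in bay mm [-64.3   0.8  19.6]
t 57.7 turn z units 0.0001 shift units [-0.02 -0.04  0.28] F [-9.2  4.1 17.9] w mm 60.8 gf 41.3 tilt [-0.013  0.   ] q6 -1.42
top R 14 x -73.6 y -34.4
side L 38 x -69.0 y 30.4
side R 36 x -70.2 y -39.5
```

```bash
python3 -m crank '[[-0.05,[0.3,0,0],[0,0,0]],[0.8,[0,0,0],[0,0,0]],[0.8,[0,0,0],[0,0,0]],[0.8,[0,0,0],[0,0,0]],[0.8,[0,0,0],[0,0,0]]]' 40 >/dev/null
python3 go.py -.064 0 .014 180 1; python3 posts.py 1
python3 -m crank '[[0.8,[0.5,0,0],[0,0,0]],[0.8,[0.6,0,0],[0,0,0]],[0.8,[0.6,0,0],[0,0,0]],[0.8,[0.6,0,0],[0,0,0]],[0.8,[0,0,0],[0,0,0]]]' >/dev/null
python3 go.py -.064 0 .014 180 1; python3 posts.py 1;  python3 posts.py b | head -2
python3 - <<'E'
from h import *
t=snap('side')
cv2.imwrite('pics/c1.png',cv2.resize(t['img'][165:235,285:375],None,fx=8,fy=8,interpolation=cv2.INTER_CUBIC))
E
```

```text
now in bay mm [-65.7  -0.   18.6]
t 58.42 turn z units 0.0001 shift units [-0.09  0.    0.23] F [-0.2  0.5 -0.4] w mm 76.8 gf 0.0 tilt [-0.002 -0.   ] q6 -1.42
top R 10 x -74.8 y -42.0
side L 38 x -68.0 y 38.8
side R 33 x -71.4 y -45.5
now in bay mm [-112.7    0.3   18.8]
t 59.15 turn z units 0.0002 shift units [-2.44 -0.02  0.24] F [ 0.3  0.  -0.3] w mm 76.8 gf 0.0 tilt [-0.001 -0.   ] q6 -1.41
top R 14 x -70.2 y -25.3
side R 13 x -69.0 y -27.1
blue [278. 198.] ctr,size mm,ang [614.1  -2.1] [61.4 72.2] 88.5 grip [ 0.59375225 -0.00333871  0.04833537]
blue [222. 200.] ctr,size mm,ang [606.6 139. ] [71.7 61. ] 0.5 grip [0.60026216 0.13468782 0.04589749]
```

View pics/c1.png

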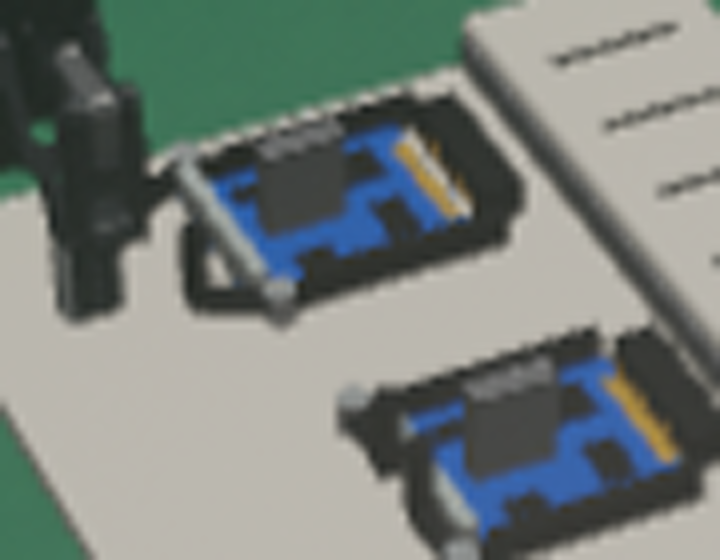

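Board 1 has been sprung back a few mm past the socket contact point, so the levers wedge on the panel corners. I'll nudge the panel with the closed fingers and retreat slowly.

```bash
python3 -m crank '[[-1,[0,-0.02,0],[0,0,0]],[-1,[0,0,0],[0,0,0]],[-1,[0,0,0],[0,0,0]],[-1,[0,0,0.3],[0,0,0]],[-1,[0,0,0.25],[0,0,0]]]' 40 >/dev/null
python3 go.py -.065 0 .007 180 1
python3 -m crank '[[-1,[-0.5,0,0],[0,0,0]],[-1,[-0.5,0,0],[0,0,0]],[-1,[-0.5,0,0],[0,0,0]],[-1,[-0.5,0,0],[0,0,0]],[-1,[0,0,0],[0,0,0]]]' >/dev/null
python3 go.py -.065 0 .007 180 1
```

```text
now in bay mm [-1.114e+02 -1.000e-01  7.600e+00]
t 59.98 turn z units 0.0001 shift units [-2.32  0.01  0.03] F [-0.3  0.3 -0.7] w mm -0.1 gf 0.0 tilt [-0. -0.] q6 -1.41
now in bay mm [-69.7  -0.1   8.5]
t 60.6 turn z units 0.0 shift units [-0.24  0.    0.07] F [-0.6 -0.7 -0.7] w mm 0.0 gf 0.0 tilt [0.001 0.   ] q6 -1.42
```

```bash
for i in 1 2 3 4; do python3 -m crank '[[-1,[-0.1,0,0],[0,0,0]],[-1,[-0.1,0,0],[0,0,0]],[-1,[0,0,0],[0,0,0]],[-1,[0,0,0],[0,0,0]],[-1,[0,0,0],[0,0,0]]]' >/dev/null
python3 go.py -.065 0 .007 180 1; done
```

```text
now in bay mm [-67.3  -0.1   8.1]
t 61.23 turn z units 0.0001 shift units [-0.12  0.    0.05] F [0.1 1.  1.1] w mm -0.1 gf 0.0 tilt [-0. -0.] q6 -1.42
now in bay mm [-63.3  -0.1   8. ]
t 61.85 turn z units 0.0001 shift units [0.09 0.   0.05] F [ 0.2 -0.1  0.1] w mm -0.1 gf 0.0 tilt [-0. -0.] q6 -1.42
now in bay mm [-59.1  -0.1   8.1]
t 62.48 turn z units 0.0001 shift units [0.29 0.   0.05] F [-0.4 -0.6 -0.7] w mm -0.4 gf 0.1 tilt [ 0. -0.] q6 -1.42
now in bay mm [-55.9  -0.1   7.9]
t 63.1 turn z units 0.0001 shift units [0.45 0.   0.04] F [-4.1 -0.1  2. ] w mm -0.0 gf 2.2 tilt [-0.002 -0.   ] q6 -1.42
```

```bash
for i in 1 2; do python3 -m crank '[[-1,[0.03,0,0],[0,0,0]],[-1,[0.03,0,0],[0,0,0]],[-1,[0.03,0,0],[0,0,0]],[-1,[0.03,0,0],[0,0,0]],[-1,[0.03,0,0],[0,0,0]]]' >/dev/null
python3 go.py -.065 0 .007 180 1; done
python3 -m crank '[[-1,[0.5,0,-0.1],[0,0,0]],[-1,[0.6,0,-0.2],[0,0,0]],[-1,[0.6,0,-0.2],[0,0,0]],[0.75,[0.6,0,0],[0,0,0]],[0.75,[0,0,0],[0,0,0]]]' >/dev/null
python3 -m crank '[[0.75,[0,0,0],[0,0,0]],[0.75,[0,0,0],[0,0,0]],[0.75,[0,0,0],[0,0,0]],[0.75,[0,0,0],[0,0,0]],[0.75,[0,0,0],[0,0,0]]]' >/dev/null
python3 go.py -.065 0 .014 180 1; python3 posts.py 1;python3 posts.py b
```

```text
now in bay mm [-57.1  -0.1   8.6]
t 63.73 turn z units 0.0001 shift units [0.39 0.   0.08] F [-0.2 -0.3  0.6] w mm -0.0 gf 0.0 tilt [0.002 0.   ] q6 -1.42
now in bay mm [-61.2  -0.1   8.1]
t 64.35 turn z units 0.0001 shift units [0.19 0.   0.05] F [-0.7 -0.2  0.5] w mm -0.4 gf 0.0 tilt [-0. -0.] q6 -1.42
now in bay mm [-1.071e+02 -1.000e-01  1.800e+01]
t 65.6 turn z units 0.0001 shift units [-2.1  0.   0.2] F [ 0.1 -0.5 -0.5] w mm 75.0 gf 0.0 tilt [-0. -0.] q6 -1.41
top R 15 x -70.6 y -24.7
side R 12 x -69.3 y -27.0
blue [278. 198.] ctr,size mm,ang [614.1  -2.1] [61.4 72.2] 88.5 grip [ 0.59360204 -0.00353594  0.0481713 ]
blue [222. 198.] ctr,size mm,ang [611.5 137.9] [76.7 58.7] 0.5 grip [0.60723843 0.13761064 0.04815732]
blue [414. 274.] ctr,size mm,ang [ 421.6 -320.1] [76.5 65.1] 6.1 grip [ 0.40660411 -0.32035721  0.03964214]
```

```bash
python3 -m crank '[[0.75,[-0.5,0,0.1],[0,0,0]],[0.75,[-0.6,0,0.1],[0,0,0]],[0.75,[-0.6,0,0],[0,0,0]],[0.75,[-0.4,0,0],[0,0,0]],[0.75,[0,0,0],[0,0,0]]]' >/dev/null
python3 go.py -.064 0 .014 180 1
python3 -m crank '[[0.45,[0,0,-0.05],[0,0,0]],[0.35,[0,0,-0.1],[0,0,0]],[0.2,[0,0,0],[0,0,0]],[0.1,[0,0,0],[0,0,0]],[0.1,[0,0,0],[0,0,0]]]' >/dev/null
python3 go.py -.064 0 .014 180 1
python3 -m crank '[[-0.05,[0,0,0],[0,0,0]],[-0.05,[-0.05,0,0],[0,0,0]],[-0.05,[0,0,0],[0,0,0]],[-0.05,[0,0,0],[0,0,0]],[-0.05,[0,0,0],[0,0,0]]]' >/dev/null
python3 go.py -.064 0 .014 180 1
```

```text
now in bay mm [-64.1  -0.1  14.3]
t 66.38 turn z units 0.0 shift units [-0.    0.    0.01] F [-0.4  0.7 -0. ] w mm 74.8 gf 0.0 tilt [0.001 0.   ] q6 -1.42
now in bay mm [-62.5   0.5  18.6]
t 67.0 turn z units 0.0001 shift units [ 0.08 -0.02  0.23] F [5.5 1.9 1.3] w mm 47.2 gf 5.4 tilt [0.006 0.001] q6 -1.42
now in bay mm [-59.3   0.6  19.5]
t 67.62 turn z units 0.0001 shift units [ 0.24 -0.03  0.28] F [7.8 2.3 1. ] w mm 40.9 gf 9.3 tilt [0.011 0.001] q6 -1.42
```

Same behaviour as bay 2. Finish shutting the same way.

```bash
python3 -m crank '[[-1,[-0.2,0,0],[0,0,0]],[-1,[-0.2,0,0],[0,0,0]],[-1,[-0.2,0,0],[0,0,0]],[-1,[-0.2,0,0],[0,0,0]],[-1,[-0.1,0,0],[0,0,0]]]' 50 >/dev/null
python3 go.py -.046 0 .018 180 1
python3 -m crank '[[-1,[-0.1,0,0],[0,0,0]],[-1,[-0.1,0,0],[0,0,0]],[-1,[0,0,0],[0,0,0]],[-1,[0,0,0],[0,0,0]],[-1,[0,0,0],[0,0,0]]]' 50 >/dev/null
python3 go.py -.046 0 .018 180 1
python3 -m crank '[[-1,[0.15,0,0],[0,0,0]],[0.1,[0.1,0,0],[0,0,0]],[0.1,[0,0,0],[0,0,0]],[0.1,[0,0,-0.8],[0,0,0]],[0.1,[0,0,-0.9],[0,0,0]]]' >/dev/null
python3 -m crank '[[0.1,[0,0,-0.9],[0,0,0]],[0.1,[0.3,-0.9,-0.9],[0,0,0]],[1,[0.3,-0.9,-0.5],[0,0,0]],[1,[0.3,-0.9,0],[0,0,0]],[1,[0.3,-0.9,0],[0,0,0]]]' >/dev/null
python3 posts.py 1; python3 posts.py 2; python3 posts.py b; python3 go.py .4075 -.3205 .1 185.9
```

```text
now in bay mm [-48.2   1.   20.1]
t 68.25 turn z units 0.0002 shift units [-0.11 -0.05  0.11] F [-12.7   3.3  24.3] w mm 29.7 gf 47.8 tilt [-0.007  0.001] q6 -1.43
now in bay mm [-47.9   1.   20.1]
t 68.88 turn z units 0.0003 shift units [-0.1  -0.05  0.1 ] F [-18.3   2.9  28.4] w mm 29.8 gf 47.4 tilt [-0.015  0.   ] q6 -1.43
side L 13 x -45.3 y 10.6
side R 15 x -45.8 y -13.4
top R 17 x -47.1 y -10.9
side L 10 x -45.8 y 10.2
side R 15 x -44.8 y -13.5
blue [278. 197.] ctr,size mm,ang [614.1  -3.3] [63.8 72.2] 88.5 grip [ 0.59503326 -0.00267104  0.04800092]
blue [414. 274.] ctr,size mm,ang [ 421.6 -320.1] [76.6 65.2] 5.9 grip [ 0.40783976 -0.32047558  0.03934924]
t 70.38 turn z units -0.021 shift units [  8.34 -18.48   0.33] F [-0.8  0.3  0.8] w mm 85.4 gf 0.0 tilt [-0.001  0.   ] q6 -1.55
```

```bash
python3 -m crank '[[1,[0,0,-0.3],[0,0,-0.021]],[1,[0.417,-0.924,0],[0,0,0]],[1,[0.417,-0.924,0],[0,0,0]],[1,[0.417,-0.924,0],[0,0,0]],[1,[0.417,-0.924,0],[0,0,0]]]' >/dev/null
for i in 1 2 3; do python3 -m crank '[[1,[0.417,-0.924,0],[0,0,0]],[1,[0.417,-0.924,0],[0,0,0]],[1,[0.417,-0.924,0],[0,0,0]],[1,[0.417,-0.924,0],[0,0,0]],[1,[0.417,-0.924,0],[0,0,0]]]' >/dev/null; done
python3 -m crank '[[1,[0.417,-0.924,0],[0,0,0]],[1,[0,0,0],[0,0,0]],[1,[0,0,0],[0,0,0]],[1,[0,0,0],[0,0,0]],[1,[0,0,0],[0,0,0]]]' >/dev/null
python3 go.py .4078 -.3207 .013 185.9; python3 posts.py b
```

```text
t 73.5 turn z units 0.0002 shift units [ 0.03 -0.04  5.  ] F [-1.2  0.   0.3] w mm 85.5 gf 0.0 tilt [-0.  0.] q6 -2.48
blue [219. 197.] ctr,size mm,ang [619.1 139.1] [63.5 74.9] 88.5 grip [0.61011204 0.13475136 0.04238436]
blue [278. 198.] ctr,size mm,ang [614.1  -2.1] [61.4 72.2] 88.5 grip [ 0.59172886 -0.00405015  0.04766969]
```

```bash
python3 - <<'E'
import sys; sys.argv=['x','b']
from posts import *
P=cloud(snap('side')).reshape(-1,3); m=(abs(P[:,0]-.408)<.08)&(abs(P[:,1]+.32)<.08)&(P[:,2]>.03)&(P[:,2]<.048)
print(m.sum(),np.median(P[m],0),np.ptp(P[m],0))
E
python3 -m crank '[[1,[0.03,-0.04,1],[0,0,0]],[1,[0,0,1],[0,0,0]],[1,[0,0,1],[0,0,0]],[1,[0,0,0.9],[0,0,0]],[1,[0,0,0.4],[0,0,0]]]' >/dev/null
python3 go.py .4078 -.3207 .013 185.9
```

```text
blue [219. 197.] ctr,size mm,ang [619.1 139.1] [63.5 74.9] 88.5 grip [0.61104458 0.13586207 0.0472666 ]
blue [278. 198.] ctr,size mm,ang [614.1  -3.3] [63.8 72.2] 88.5 grip [ 0.5935646  -0.00325093  0.04776391]
121 [ 0.40406172 -0.32306136  0.03771034] [0.05888182 0.15758521 0.01358822]
t 74.28 turn z units 0.0001 shift units [-0.04 -0.01  0.64] F [ 0.2 -0.  -0.5] w mm 85.4 gf 0.0 tilt [-0.001  0.001] q6 -2.48
```

Board C is still there. Descend the rest, grip, lift, turn.

```bash
python3 -m crank '[[1,[0,0,0.4],[0,0,0]],[1,[0,0,0.26],[0,0,0]],[1,[0,0,0],[0,0,0]],[-1,[0,0,0],[0,0,0]],[-1,[0,0,0],[0,0,0]]]' 60 >/dev/null
python3 -m crank '[[-1,[0,0,0],[0,0,0]],[-1,[0,0,0],[0,0,0]],[-1,[0,0,0],[0,0,0]],[-1,[0,0,0],[0,0,0]],[-1,[0,0,0],[0,0,0]]]' 60 >/dev/null
python3 go.py .4078 -.3207 .013 185.9
python3 -m crank '[[-1,[0,0,-0.5],[0,0,0]],[-1,[0,0,-0.9],[0,0,0]],[-1,[0,0,-0.9],[0,0,0]],[-1,[0,0,-0.9],[0,0,0]],[-1,[0,0,-0.8],[0,0,0.0206]]]' >/dev/null
python3 -m crank '[[-1,[0,0,-0.5],[0,0,0]],[-1,[0,0,0],[0,0,0]],[-1,[0,0,0],[0,0,0]],[-1,[0,0,0],[0,0,0]],[-1,[0,0,0],[0,0,0]]]' 60 >/dev/null
python3 go.py -.115 0 .080 180 3
```

```text
t 75.53 turn z units 0.0001 shift units [-0.    0.05  0.06] F [0.3 0.2 2.2] w mm 9.0 gf 60.3 tilt [ 0.001 -0.001] q6 -2.48
now in bay mm [-188.8 -182.5   93.2]
t 76.78 turn z units 0.0005 shift units [-3.69  9.12  0.66] F [-0.5  0.3 -0.9] w mm 9.0 gf 59.8 tilt [-0.001  0.001] q6 -2.35
```

```bash
for i in 1 2; do python3 -m crank '[[-1,[-0.37,0.91,0],[0,0,0]],[-1,[-0.37,0.91,0],[0,0,0]],[-1,[-0.37,0.91,0],[0,0,0]],[-1,[-0.37,0.91,0],[0,0,0]],[-1,[-0.37,0.91,0],[0,0,0]]]' >/dev/null; done
python3 -m crank '[[-1,[0,0,0],[0,0,0]],[-1,[0,0,0.5],[0,0,0]],[-1,[0,0,0.7],[0,0,0]],[-1,[0,0,0.7],[0,0,0]],[-1,[0,0,0],[0,0,0]]]' 60 >/dev/null
python3 go.py -.115 0 .014 180 3
```

```text
now in bay mm [-117.    -0.2   53.6]
t 78.65 turn z units 0.0004 shift units [-0.1   0.01  1.98] F [-1.   0.2 -1.4] w mm 9.1 gf 59.7 tilt [-0.004  0.002] q6 -1.97
```

```bash
python3 -m crank '[[-1,[0,0,0.6],[0,0,0]],[-1,[0,0,0.6],[0,0,0]],[-1,[0,0,0.5],[0,0,0]],[-1,[0,0,0],[0,0,0]],[-1,[0,0,0],[0,0,0]]]' 60 >/dev/null
python3 go.py -.115 0 .014 180 3
python3 -m crank '[[-1,[0,0,0.1],[0,0,0]],[-1,[0,0,0.05],[0,0,0]],[-1,[0,0,0],[0,0,0]],[-1,[0,0,0],[0,0,0]],[-1,[0,0,0],[0,0,0]]]' 60 >/dev/null
python3 go.py -.115 0 .014 180 3
```

```text
now in bay mm [-114.7   -0.7   22. ]
t 79.28 turn z units 0.0005 shift units [0.01 0.03 0.4 ] F [ 0.  -0.2 -1.9] w mm 9.1 gf 59.7 tilt [ 0. -0.] q6 -1.97
now in bay mm [-114.9   -0.6   19. ]
t 79.9 turn z units 0.0005 shift units [0.   0.03 0.25] F [ 0.9 -0.  -1.6] w mm 9.2 gf 59.7 tilt [ 0. -0.] q6 -1.97
```

```bash
python3 -m crank '[[-1,[0,0.03,0.15],[0,0,0.0005]],[-1,[0,0,0.13],[0,0,0]],[-1,[0,0,0],[0,0,0]],[-1,[0,0,0],[0,0,0]],[-1,[0,0,0],[0,0,0]]]' 60 >/dev/null
python3 go.py -.115 0 .013 180 3
python3 -m crank '[[-1,[-0.4,0,0],[0,0,0]],[-1,[-0.4,0,0],[0,0,0]],[-1,[-0.4,0,0],[0,0,0]],[-1,[-0.4,0,0],[0,0,0]],[-1,[-0.4,0,0],[0,0,0]]]' >/dev/null
python3 go.py -.020 0 .013 180 3
python3 -m crank '[[-1,[-0.25,0,0],[0,0,0]],[-1,[-0.25,0,0],[0,0,0]],[-1,[-0.25,0,0],[0,0,0]],[-1,[0,0,0],[0,0,0]],[-1,[0,0,0],[0,0,0]]]' >/dev/null
python3 go.py -.020 0 .013 180 3
```

```text
now in bay mm [-114.9    0.    14.2]
t 80.53 turn z units -0.0 shift units [ 0.01 -0.    0.06] F [-3.6  1.1  5.9] w mm 9.0 gf 61.0 tilt [-0.001  0.   ] q6 -1.96
now in bay mm [-75.6  -0.2  14.2]
t 81.15 turn z units 0.0 shift units [-2.78  0.01  0.06] F [-5.7  0.7  7.7] w mm 9.1 gf 61.3 tilt [-0.003  0.   ] q6 -1.93
now in bay mm [-59.3  -0.4  14.2]
t 81.78 turn z units 0.0 shift units [-1.97  0.02  0.06] F [-1.7  0.2  4.4] w mm 8.8 gf 60.7 tilt [ 0.001 -0.001] q6 -1.92
```

Raise about 1 mm and continue.

```bash
python3 -m crank '[[-1,[-0.3,0.02,-0.06],[0,0,0]],[-1,[-0.4,0,0],[0,0,0]],[-1,[-0.4,0,0],[0,0,0]],[-1,[-0.4,0,0],[0,0,0]],[-1,[-0.3,0,0],[0,0,0]]]' >/dev/null
python3 go.py -.013 0 .013 180 3
python3 -m crank '[[-1,[-0.1,0,0],[0,0,0]],[-1,[-0.1,0,0],[0,0,0]],[-1,[0,0,0],[0,0,0]],[-1,[0,0,0],[0,0,0]],[-1,[0,0,0],[0,0,0]]]' >/dev/null
python3 go.py -.013 0 .013 180 3
for i in 1 2 3; do python3 -m crank '[[-1,[-0.1,0,0],[0,0,0]],[-1,[0,0,0],[0,0,0]],[-1,[0,0,0],[0,0,0]],[-1,[0,0,0],[0,0,0]],[-1,[0,0,0],[0,0,0]]]' >/dev/null
python3 go.py -.009 0 .013 180 3; done
```

```text
now in bay mm [-23.3   0.4  14.3]
t 82.4 turn z units 0.0 shift units [-0.51 -0.02  0.06] F [-0.4  0.1  0.4] w mm 9.1 gf 60.0 tilt [0. 0.] q6 -1.9
now in bay mm [-20.1   0.4  14.4]
t 83.03 turn z units -0.0 shift units [-0.36 -0.02  0.07] F [ 0.6 -0.2 -1.5] w mm 8.8 gf 59.9 tilt [-0.  0.] q6 -1.9
now in bay mm [-18.    0.4  14.5]
t 83.65 turn z units -0.0 shift units [-0.45 -0.02  0.07] F [ 0.5 -0.1 -0.9] w mm 9.2 gf 59.9 tilt [-0.  0.] q6 -1.9
now in bay mm [-16.    0.4  14.5]
t 84.28 turn z units -0.0 shift units [-0.35 -0.02  0.07] F [-0.2  0.6 -1.5] w mm 8.4 gf 59.9 tilt [-0.  0.] q6 -1.9
now in bay mm [-14.3   0.5  14.4]
t 84.9 turn z units -0.0 shift units [-0.27 -0.02  0.07] F [-2.5 -0.5 -0. ] w mm 8.8 gf 60.0 tilt [-0.001  0.   ] q6 -1.9
```

```bash
python3 -m crank '[[-1,[0.02,0,0.05],[0,0,0]],[-1,[0,0,0],[0,0,0]],[-0.53,[0,0,0],[0,0,0]],[-0.53,[0,0,0],[0,0,0]],[-0.53,[0,0,-0.5],[0,0,0]]]' >/dev/null
python3 -m crank '[[-0.53,[0,0,-0.7],[0,0,0]],[-0.53,[0,0,-0.7],[0,0,0]],[-0.53,[0.8,0.5,-0.3],[0,0,0]],[-0.53,[0.8,0.5,0],[0,0,0]],[-0.53,[0.8,0.5,0],[0,0,0]]]' >/dev/null
python3 -m crank '[[-0.53,[0.6,0.48,0],[0,0,0]],[-0.53,[0,0,0],[0,0,0]],[-0.53,[0,0,0],[0,0,0]],[-0.53,[0,0,0],[0,0,0]],[-0.53,[0,0,0],[0,0,0]]]' >/dev/null
python3 go.py -.076 .040 .018 180 3; python3 posts.py 3; python3 posts.py b
```

```text
now in bay mm [-73.9  39.7  57.6]
t 86.78 turn z units -0.0001 shift units [0.1  0.02 1.98] F [-1.   0.8  0. ] w mm 19.8 gf 0.0 tilt [ 0. -0.] q6 -1.86
top R 15 x -74.2 y -36.3
side L 15 x -73.6 y 35.5
side R 19 x -73.5 y -40.4
blue [219. 197.] ctr,size mm,ang [619.1 139.1] [63.5 74.9] 88.5 grip [0.58641378 0.13213439 0.04111761]
```

```bash
python3 -m crank '[[-0.53,[0.1,0,0.5],[0,0,0]],[-0.53,[0,0,0.5],[0,0,0]],[-0.53,[0,0,0.5],[0,0,0]],[-0.53,[0,0,0.45],[0,0,0]],[-0.53,[0,0,0],[0,0,0]]]' >/dev/null
python3 go.py -.076 .040 .018 180 3
python3 -m crank '[[-0.53,[0,-0.25,0],[0,0,0]],[-0.53,[-0.05,-0.3,0],[0,0,0]],[-0.53,[-0.1,-0.25,0],[0,0,0]],[-0.53,[0,0,0],[0,0,0]],[-0.53,[0,0.1,0],[0,0,0]]]' >/dev/null
python3 go.py -.076 -.040 .055 180 3
python3 -m crank '[[-0.53,[0,0,-0.5],[0,0,0]],[-0.53,[0,0,-0.8],[0,0,0]],[-0.53,[0.05,-0.6,-0.7],[0,0,0]],[-0.53,[0.05,-0.9,0],[0,0,0]],[-0.53,[0.05,-0.9,0],[0,0,0]]]' >/dev/null
python3 -m crank '[[-0.53,[0,-0.9,0],[0,0,0]],[-0.53,[0,0,0],[0,0,0]],[-0.53,[0,0,0],[0,0,0]],[-0.53,[0,0,0],[0,0,0]],[-0.53,[0,0,0],[0,0,0]]]' >/dev/null
python3 go.py -.076 -.040 .018 180 3; python3 posts.py 3
```

```text
now in bay mm [-77.4  40.3  17.2]
t 87.55 turn z units -0.0 shift units [-0.07 -0.02 -0.04] F [ 0.1  0.5 -0. ] w mm 20.0 gf 0.0 tilt [-0.002  0.001] q6 -1.86
now in bay mm [-72.6  25.4  18.9]
t 88.17 turn z units -0.0001 shift units [ 0.17 -3.27 -1.81] F [-0.1  0.3 -0. ] w mm 20.6 gf 0.0 tilt [ 0.002 -0.001] q6 -1.89
now in bay mm [-76.4 -39.4  58.4]
t 89.42 turn z units 0.0001 shift units [-0.02 -0.03  2.02] F [-0.2 -0.   0.2] w mm 20.0 gf 0.0 tilt [-0.  0.] q6 -2.0
side L 16 x -71.1 y 27.7
side R 9 x -73.2 y -41.9
```

```bash
python3 -m crank '[[-0.53,[0,-0.03,0.3],[0,0,0]],[-0.53,[0,0,0.5],[0,0,0]],[-0.53,[0,0,0.6],[0,0,0]],[-0.53,[0,0,0.6],[0,0,0]],[-0.53,[0,0,0],[0,0,0]]]' >/dev/null
python3 go.py -.076 -.040 .018 180 3
python3 -m crank '[[-0.53,[0,0.25,0],[0,0,0]],[-0.53,[-0.05,0.3,0],[0,0,0]],[-0.53,[-0.1,0.25,0],[0,0,0]],[-0.53,[0,0,0],[0,0,0]],[-0.53,[0,-0.1,0],[0,0,0]]]' >/dev/null
python3 go.py -.110 0 .06 180 3
python3 -m crank '[[-0.53,[0,0,-0.5],[0,0,0]],[-0.53,[0,0,-0.8],[0,0,0]],[-0.53,[0.6,0.4,-0.7],[0,0,0]],[-0.53,[0.6,0.5,0],[0,0,0]],[-1,[0.7,0.4,0],[0,0,0]]]' >/dev/null
python3 -m crank '[[-1,[0,0,0],[0,0,0]],[-1,[0,0,0.6],[0,0,0]],[-1,[0,0,0.6],[0,0,0]],[-1,[0,0,0.6],[0,0,0]],[-1,[0,0,0.6],[0,0,0]]]' 40 >/dev/null
python3 go.py -.068 0 .008 180 3; python3 posts.py 3; python3 posts.py b
```

```text
now in bay mm [-77.9 -39.9  16.6]
t 90.15 turn z units -0.0 shift units [-0.09 -0.   -0.07] F [ 0.1  0.  -0.3] w mm 20.1 gf 0.0 tilt [-0.003  0.002] q6 -2.0
now in bay mm [-72.9 -26.3  18.7]
t 90.78 turn z units 0.0 shift units [ 1.86  1.31 -2.06] F [-0.3  0.9 -0.2] w mm 20.5 gf 0.0 tilt [0.001 0.   ] q6 -1.98
now in bay mm [-111.6   -0.6    9.1]
t 92.03 turn z units -0.0 shift units [-2.18  0.03  0.06] F [0.2 0.6 0.9] w mm 0.3 gf 0.0 tilt [-0.001  0.   ] q6 -1.96
side L 5 x -68.2 y 25.1
side R 19 x -71.3 y -30.9
blue [219. 197.] ctr,size mm,ang [619.1 139.1] [63.5 74.9] 88.5 grip [0.6119734  0.1370808  0.04303541]
blue [278. 198.] ctr,size mm,ang [614.1  -3.3] [63.8 72.2] 88.5 grip [ 0.5952212  -0.00325721  0.04843387]
blue [340. 191.] ctr,size mm,ang [ 623.8 -144.8] [60.5 34.9] 88.4 grip None
```

Nudge the panel to the socket as in bay 1, then squeeze.

```bash
python3 -m crank '[[-1,[-0.5,0.03,0.05],[0,0,0]],[-1,[-0.6,0,0],[0,0,0]],[-1,[-0.6,0,0],[0,0,0]],[-1,[-0.4,0,0],[0,0,0]],[-1,[0,0,0],[0,0,0]]]' >/dev/null
python3 go.py -.058 0 .008 180 3
for i in 1 2 3; do python3 -m crank '[[-1,[-0.1,0,0],[0,0,0]],[-1,[-0.1,0,0],[0,0,0]],[-1,[0,0,0],[0,0,0]],[-1,[0,0,0],[0,0,0]],[-1,[0,0,0],[0,0,0]]]' >/dev/null
python3 go.py -.056 0 .008 180 3; done
```

```text
now in bay mm [-68.4  -0.1   9.7]
t 92.8 turn z units 0.0 shift units [-0.52  0.    0.09] F [-0.1 -0.  -0.2] w mm 0.3 gf 0.0 tilt [ 0.001 -0.   ] q6 -1.93
now in bay mm [-65.5  -0.    9.5]
t 93.42 turn z units -0.0 shift units [-0.47  0.    0.07] F [-0.2  0.9  0.3] w mm -0.5 gf 0.0 tilt [-0.  0.] q6 -1.93
now in bay mm [-61.4   0.    9.5]
t 94.05 turn z units -0.0 shift units [-0.27 -0.    0.07] F [ 0.1  0.6 -0.2] w mm -0.1 gf 0.0 tilt [-0.  0.] q6 -1.93
now in bay mm [-57.4   0.    9.5]
t 94.67 turn z units -0.0 shift units [-0.07 -0.    0.07] F [0.9 0.2 1.4] w mm -0.1 gf 0.0 tilt [-0.  0.] q6 -1.92
```

```bash
python3 -m crank '[[-1,[-0.06,0,0],[0,0,0]],[-1,[-0.06,0,0],[0,0,0]],[-1,[0,0,0],[0,0,0]],[-1,[0,0,0],[0,0,0]],[-1,[0,0,0],[0,0,0]]]' >/dev/null
python3 go.py -.056 0 .008 180 3
for i in 1 2; do python3 -m crank '[[-1,[0.03,0,0],[0,0,0]],[-1,[0.03,0,0],[0,0,0]],[-1,[0.03,0,0],[0,0,0]],[-1,[0.03,0,0],[0,0,0]],[-1,[0.03,0,0],[0,0,0]]]' >/dev/null; done
python3 -m crank '[[-1,[0.5,0,-0.1],[0,0,0]],[-1,[0.6,0,-0.1],[0,0,0]],[-1,[0.6,0,-0.1],[0,0,0]],[0.75,[0.6,0,0],[0,0,0]],[0.75,[0,0,0],[0,0,0]]]' >/dev/null
python3 -m crank '[[0.75,[0,0,0],[0,0,0]],[0.75,[0,0,0],[0,0,0]],[0.75,[0,0,0],[0,0,0]],[0.75,[0,0,0],[0,0,0]],[0.75,[0,0,0],[0,0,0]]]' >/dev/null
python3 go.py -.064 0 .014 180 3; python3 posts.py 3
```

```text
now in bay mm [-56.3   0.1   9.3]
t 95.3 turn z units 0.0 shift units [-0.02 -0.01  0.06] F [-4.4  0.4  4.6] w mm 0.1 gf 2.6 tilt [-0.003  0.001] q6 -1.92
now in bay mm [-106.9    0.    15.4]
t 97.8 turn z units 0.0 shift units [-2.14 -0.    0.07] F [-0.3  0.6  0.3] w mm 74.5 gf 0.0 tilt [-0.  0.] q6 -1.96
side R 14 x -70.2 y -30.4
```

```bash
python3 -m crank '[[0.78,[-0.5,0,0.05],[0,0,0]],[0.78,[-0.6,0,0],[0,0,0]],[0.78,[-0.6,0,0],[0,0,0]],[0.78,[-0.44,0,0],[0,0,0]],[0.78,[0,0,0],[0,0,0]]]' >/dev/null
python3 go.py -.064 0 .014 180 3
python3 -m crank '[[0.45,[0,0,-0.05],[0,0,0]],[0.35,[0,0,-0.1],[0,0,0]],[0.2,[0,0,0],[0,0,0]],[0.1,[0,0,0],[0,0,0]],[0.1,[0,0,0],[0,0,0]]]' >/dev/null
python3 go.py -.064 0 .014 180 3
python3 -m crank '[[-0.05,[0,0,0],[0,0,0]],[-0.05,[-0.05,0,0],[0,0,0]],[-0.05,[0,0,0],[0,0,0]],[-0.05,[0,0,0],[0,0,0]],[-0.05,[0,0,0],[0,0,0]]]' >/dev/null
python3 go.py -.064 0 .014 180 3
```

```text
now in bay mm [-63.1  -0.1  14.6]
t 98.53 turn z units 0.0001 shift units [0.04 0.01 0.03] F [-0.9  0.5 -0.4] w mm 76.3 gf 0.0 tilt [ 0.001 -0.   ] q6 -1.93
now in bay mm [-61.4  -0.3  19.1]
t 99.15 turn z units -0.0001 shift units [0.13 0.02 0.25] F [5.7 1.1 0.7] w mm 47.0 gf 5.6 tilt [ 0.006 -0.001] q6 -1.93
now in bay mm [-58.2  -0.4  20. ]
t 99.78 turn z units -0.0002 shift units [0.29 0.02 0.3 ] F [8.7 3.  1.9] w mm 41.0 gf 9.8 tilt [ 0.011 -0.002] q6 -1.93
```

```bash
python3 -m crank '[[-1,[-0.2,0,0],[0,0,0]],[-1,[-0.2,0,0],[0,0,0]],[-1,[-0.2,0,0],[0,0,0]],[-1,[-0.2,0,0],[0,0,0]],[-1,[-0.1,0,0],[0,0,0]]]' 50 >/dev/null
python3 go.py -.046 0 .018 180 3
python3 -m crank '[[-1,[-0.1,0,0],[0,0,0]],[-1,[-0.05,0,0],[0,0,0]],[-1,[0,0,0],[0,0,0]],[-1,[0,0,0],[0,0,0]],[-1,[0,0,0],[0,0,0]]]' 50 >/dev/null
python3 go.py -.046 0 .018 180 3
python3 -m crank '[[-1,[0.15,0,0],[0,0,0]],[0.1,[0.1,0,0],[0,0,0]],[0.1,[0,0,0],[0,0,0]],[0.1,[0,0,-0.8],[0,0,0]],[0.1,[0,0,-0.9],[0,0,0]]]' >/dev/null
python3 -m crank '[[0.1,[0,0,-0.9],[0,0,0]],[0.1,[0,0,-0.9],[0,0,0]],[0.1,[0,0,-0.9],[0,0,0]],[0,[0,-0.9,-0.9],[0,0,0]],[0,[0,-0.9,0],[0,0,0]]]' >/dev/null
for b in 1 2 3; do python3 posts.py $b; done;  python3 posts.py b; python3 go.py .5873 -.3072 .13 197.8
```

```text
now in bay mm [-46.8  -0.5  20.5]
t 100.4 turn z units 0.0001 shift units [-0.04  0.02  0.13] F [-12.6   0.2  22.2] w mm 29.6 gf 47.9 tilt [-0.006  0.   ] q6 -1.91
now in bay mm [-46.7  -0.5  20.5]
t 101.03 turn z units 0.0001 shift units [-0.04  0.02  0.12] F [-16.6  -0.5  26.2] w mm 29.6 gf 47.6 tilt [-0.012  0.001] q6 -1.91
top L 16 x -47.0 y 13.3
top R 17 x -47.1 y -10.6
side L 14 x -46.0 y 9.8
side R 14 x -45.7 y -10.6
top L 16 x -47.2 y 13.4
top R 16 x -47.3 y -10.7
side L 12 x -46.7 y 9.9
side R 15 x -45.3 y -13.0
side L 16 x -45.6 y 9.7
side R 19 x -46.9 y -14.3
blue [219. 197.] ctr,size mm,ang [619.1 139.1] [63.5 74.9] 88.5 grip [0.61151147 0.13281807 0.04521892]
blue [277. 197.] ctr,size mm,ang [614.1  -1.8] [61.  72.2] 88.5 grip [ 0.59537712 -0.00334468  0.04772259]
t 102.62 turn z units -0.0541 shift units [ 0.3  -6.68  0.12] F [-0.3 -0.1 -0.7] w mm 43.0 gf 0.0 tilt [-0.002  0.001] q6 -1.97
```

All six levers are shut. Now go to the key.

```bash
python3 -m crank '[[0,[0,0,0],[0,0,-0.027]],[0,[0,0,0],[0,0,-0.027]],[0,[0,-0.9,0],[0,0,0]],[0,[0,-0.9,0],[0,0,0]],[0,[0,-0.9,0],[0,0,0]]]' >/dev/null
python3 -m crank '[[0,[0,-0.9,0],[0,0,0]],[0,[0,-0.9,0],[0,0,0]],[0,[0.1,-0.9,0],[0,0,0]],[0,[0.1,-0.9,0],[0,0,0]],[0,[0.1,-0.35,0],[0,0,0]]]' >/dev/null
python3 -m crank '[[0,[0,0,0],[0,0,0]],[0,[0,0,0],[0,0,0]],[0,[0,0,0],[0,0,0]],[0,[0,0,0],[0,0,0]],[0,[0,0,0],[0,0,0]]]' >/dev/null
python3 go.py .5873 -.3072 .056 197.8; python3 posts.py 3
python3 - <<'E'
import sys; sys.argv=['x','b']
from posts import *
P=cloud(snap('side')).reshape(-1,3); m=(abs(P[:,0]-.587)<.04)&(abs(P[:,1]+.307)<.04)&(P[:,2]>.062)&(P[:,2]<.095)
Q=P[m]; w=np.linalg.svd(Q[:,:2]-Q[:,:2].mean(0))[2][0]
print(m.sum(),Q.mean(0),Q.min(0),Q.max(0),np.degrees(np.arctan2(w[1],w[0])))
E
```

```text
t 104.5 turn z units -0.0 shift units [ 0.04 -0.01  3.88] F [0.  0.5 0.3] w mm 43.1 gf 0.0 tilt [ 0. -0.] q6 -2.47
top L 14 x -47.6 y 12.3
top R 14 x -47.8 y -10.8
side L 16 x -45.5 y 9.8
side R 20 x -46.4 y -13.8
blue [219. 197.] ctr,size mm,ang [619.1 139.1] [63.5 74.9] 88.5 grip [0.61203524 0.13707516 0.04757906]
blue [278. 198.] ctr,size mm,ang [614.1  -2.1] [61.4 72.2] 88.5 grip [ 0.59384371 -0.00348493  0.04855783]
blue [336. 198.] ctr,size mm,ang [ 610.3 -143.4] [62.5 72.1] 88.4 grip [ 0.59275027 -0.14245608  0.04742682]
154 [ 0.58792563 -0.31383671  0.07781684] [ 0.56955805 -0.322285    0.06237618] [ 0.61030637 -0.30082787  0.08719679] -163.61337118960546
```

```bash
python3 -m crank '[[0,[0.04,0,0.8],[0,0,0]],[0,[0,0,0.8],[0,0,0]],[0,[0,0,0.8],[0,0,0]],[0,[0,0,0.8],[0,0,0]],[0,[0,0,0.65],[0,0,0]]]' >/dev/null
python3 go.py .5873 -.3072 .056 197.8
python3 -m crank '[[-1,[0,0,0],[0,0,0]],[-1,[0,0,0],[0,0,0]],[-1,[0,0,0],[0,0,0]],[-1,[0,0,0],[0,0,0]],[-1,[0,0,0],[0,0,0]]]' 60 
python3 go.py .5873 -.3072 .056 197.8; python3 -c "
from h import *
print(ctrl.get_state()['torque'])"
```

```text
t 105.33 turn z units -0.0001 shift units [-0.03 -0.02 -0.06] F [-0.5  0.1  0.3] w mm 42.5 gf 0.0 tilt [-0.001  0.001] q6 -2.47
time_s: 105.95
eef_pos: [0.5885, -0.3116, 0.0568]
eef_rot: [[-0.952, -0.306, 0.005], [-0.306, 0.952, -0.008], [-0.002, -0.009, -1.0]]
contact_force: [3.4, -9.3, -8.8]
grip_width: 0.0092
gripper_force: 60.8
t 105.95 turn z units -0.0 shift units [-0.01  0.23  0.04] F [ 3.4 -9.3 -8.8] w mm 9.2 gf 60.8 tilt [ 0.005 -0.008] q6 -2.47
[-1.37639378 -0.48318791  0.0131677 ]
```

```bash
python3 -m crank '[[-1,[0,-0.1,0],[0,0,0]],[-1,[0,-0.13,0],[0,0,0]],[-1,[0,0,0],[0,0,0]],[-1,[0,0,0],[0,0,0]],[-1,[0,0,0],[0,0,0]]]' 60 >/dev/null
python3 go.py .5885 -.3116 .056 197.8
cat > k.py <<'E'
from h import *
s=ctrl.get_state();R=s['eef_rot'];print('t %.2f yaw %.1f q6 %.2f Tz %.3f'%(s['time_s'],np.degrees(np.arctan2(R[1,0],R[0,0]))%360,s['joints'][5],s['torque'][2]),np.round(s['eef_pos'],4),np.round(s['contact_force'],1),'w %.4f gf %.1f'%(s['grip_width'],s['gripper_force']))
E
python3 k.py
python3 -m crank '[[-1,[0,0,0],[0,0,0.02]],[-1,[0,0,0],[0,0,0.02]],[-1,[0,0,0],[0,0,0.02]],[-1,[0,0,0],[0,0,0.02]],[-1,[0,0,0],[0,0,0.02]]]' >/dev/null; python3 k.py
```

```text
t 106.58 turn z units -0.0 shift units [-0.    0.01  0.04] F [-0.9 -2.1 -1.8] w mm 8.6 gf 62.0 tilt [-0. -0.] q6 -2.47
t 106.58 yaw 197.8 q6 -2.47 Tz 0.011 [ 0.5885 -0.3117  0.0567] [-0.9 -2.1 -1.8] w 0.0086 gf 62.0
t 107.20 yaw 161.6 q6 -1.84 Tz 0.137 [ 0.5885 -0.3104  0.0567] [-0.2  2.3  0.2] w 0.0092 gf 62.3
```

```bash
for i in 1 2 3; do python3 -m crank '[[-1,[0,0,0],[0,0,0.02]],[-1,[0,0,0],[0,0,0.02]],[-1,[0,0,0],[0,0,0.02]],[-1,[0,0,0],[0,0,0.02]],[-1,[0,0,0],[0,0,0.02]]]' >/dev/null; python3 k.py; done
for i in 1 2 3; do python3 -m crank '[[-1,[0,0,0],[0,0,0.008]],[-1,[0,0,0],[0,0,0.008]],[-1,[0,0,0],[0,0,0]],[-1,[0,0,0],[0,0,0]],[-1,[0,0,0],[0,0,0]]]' >/dev/null; python3 k.py; done
```

```text
t 107.83 yaw 125.5 q6 -1.21 Tz 0.101 [ 0.5894 -0.3093  0.0568] [ 1.6  5.  -1.1] w 0.0088 gf 62.2
t 108.45 yaw 89.6 q6 -0.58 Tz 0.170 [ 0.5907 -0.3089  0.0568] [ 5.4  5.3 -2.3] w 0.0086 gf 61.9
t 109.08 yaw 53.5 q6 0.04 Tz 0.127 [ 0.592  -0.3094  0.0568] [ 8.9  3.9 -4.4] w 0.0086 gf 61.5
t 109.70 yaw 48.0 q6 0.14 Tz -0.073 [ 0.5921 -0.3095  0.0568] [ 7.5  4.1 -4.8] w 0.0088 gf 61.4
t 110.33 yaw 42.2 q6 0.24 Tz -0.063 [ 0.5923 -0.3097  0.0568] [ 8.8  4.6 -6. ] w 0.0089 gf 61.3
t 110.95 yaw 36.5 q6 0.34 Tz 0.006 [ 0.5924 -0.3099  0.0568] [ 8.6  3.8 -6.5] w 0.0090 gf 61.3
```

```bash
python3 -m crank '[[-1,[0.1,0.03,0],[0,0,0]],[-1,[0.1,0.02,0],[0,0,0.008]],[-1,[0,0,0],[0,0,0.008]],[-1,[0,0,0],[0,0,0]],[-1,[0,0,0],[0,0,0]]]' >/dev/null; python3 k.py
for i in 1 2 3; do python3 -m crank '[[-1,[0,0,0],[0,0,0.006]],[-1,[0,0,0],[0,0,0.006]],[-1,[0,0,0],[0,0,0]],[-1,[0,0,0],[0,0,0]],[-1,[0,0,0],[0,0,0]]]' >/dev/null; python3 k.py; done
```

```text
t 111.58 yaw 30.8 q6 0.45 Tz -0.001 [ 0.5927 -0.31    0.0568] [ 0.5  0.7 -1.1] w 0.0088 gf 62.0
t 112.20 yaw 26.4 q6 0.52 Tz 0.049 [ 0.5927 -0.3101  0.0567] [ 1.8  1.2 -0.3] w 0.0091 gf 62.0
t 112.83 yaw 22.1 q6 0.60 Tz 0.046 [ 0.5928 -0.3103  0.0568] [ 2.8  0.3 -0.9] w 0.0088 gf 62.0
t 113.45 yaw 17.8 q6 0.67 Tz 0.020 [ 0.5928 -0.3104  0.0568] [ 3.3 -0.8 -1.8] w 0.0088 gf 62.0
```

```bash
for i in 1 2 3 4; do python3 -m crank '[[-1,[0,0,0],[0,0,0.005]],[-1,[0,0,0],[0,0,0.005]],[-1,[0,0,0],[0,0,0]],[-1,[0,0,0],[0,0,0]],[-1,[0,0,0],[0,0,0]]]' >/dev/null; python3 k.py; done
```

```text
t 114.08 yaw 14.1 q6 0.74 Tz 0.016 [ 0.5929 -0.3106  0.0568] [ 4.  -1.2 -1.7] w 0.0088 gf 61.9
t 114.70 yaw 10.6 q6 0.80 Tz 0.564 [ 0.5929 -0.3107  0.0568] [ 5.9 -0.9 -2.3] w 0.0088 gf 63.2
t 115.33 yaw 7.3 q6 0.86 Tz 1.416 [ 0.5929 -0.3107  0.0568] [ 6.1 -1.4 -1.6] w 0.0089 gf 82.8
t 115.95 yaw 3.9 q6 0.92 Tz 2.341 [ 0.5929 -0.3108  0.0569] [ 5.1 -1.1 -0.9] w 0.0090 gf 109.8
```

Hard stop reached (torque jumped at yaw ≈ 12°). Relax most of the torque, let go, rise.

```bash
python3 -m crank '[[-1,[0,0,0],[0,0,-0.006]],[-1,[0,0,0],[0,0,-0.006]],[-1,[0,0,0],[0,0,-0.006]],[-1,[0,0,0],[0,0,0]],[-1,[0,0,0],[0,0,0]]]' >/dev/null; python3 k.py
python3 -m crank '[[0,[0,0,0],[0,0,0]],[0,[0,0,0],[0,0,0]],[0,[0,0,0],[0,0,0]],[0,[0,0,0],[0,0,0]],[0,[0,0,0],[0,0,0]]]' >/dev/null; python3 k.py
for i in 1 2; do python3 -m crank '[[0,[0,0,-0.8],[0,0,0]],[0,[0,0,-0.9],[0,0,0]],[0,[0,0,-0.9],[0,0,0]],[0,[0,0,-0.9],[0,0,0]],[0,[0,0,-0.9],[0,0,0]]]' >/dev/null; done
for b in 1 2 3; do python3 posts.py $b; done
python3 - <<'E'
from h import *
t=snap('side'); s=snap('top')
cv2.imwrite('pics/end.png',np.vstack([np.hstack([cv2.resize(i,(400,300),interpolation=cv2.INTER_CUBIC) for i in(s['img'][160:295,190:370],t['img'][150:330,270:510])]),np.hstack([cv2.resize(i,(400,300),interpolation=cv2.INTER_CUBIC) for i in(s['img'][120:330,190:470],t['img'][280:340,380:460])])]))
E
```

```text
t 116.58 yaw 10.0 q6 0.81 Tz 0.834 [ 0.5929 -0.3107  0.0568] [ 4.9 -1.5 -1.6] w 0.0086 gf 66.0
t 117.20 yaw 9.8 q6 0.81 Tz -0.018 [ 0.5922 -0.3101  0.0565] [-0.1  0.2 -0.8] w 0.0427 gf 0.0
top L 14 x -46.9 y 13.9
top R 17 x -47.6 y -11.0
side L 13 x -45.9 y 11.8
side R 14 x -45.5 y -14.0
top L 17 x -47.7 y 12.8
top R 18 x -47.1 y -10.5
side L 10 x -45.4 y 10.2
side R 16 x -45.3 y -13.5
top L 13 x -47.1 y 12.3
side L 17 x -45.1 y 8.8
side R 19 x -46.5 y -13.2
```

View pics/end.png

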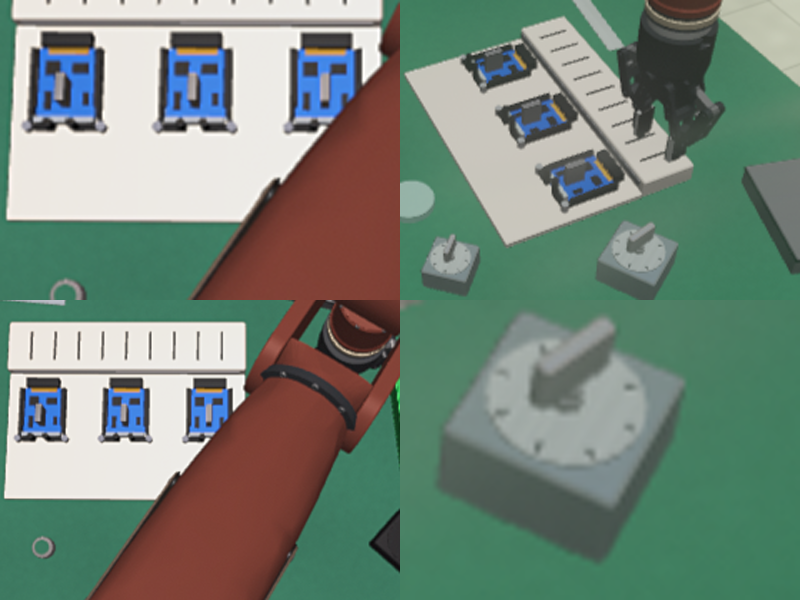

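The final views show all three boards seated with every lever across its panel. The key is wound and released, and the gripper is clear. Handing in.

```bash
python3 -c "
from cell import ctrl
print(ctrl.hand_in())"
```

```text
the job is handed in; nothing more can be done
None
```

The job is handed in: all three boards are seated with all six levers shut, then the large grey timer's key was wound clockwise to its hard stop, at about 118 s; the hand-in gave no verdict back.

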